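Size a returned stand spigot on the graded ring rack

TASK

The spigot standing in the red returns tray has lost its size mark: take it by its hexagon head and lower it into the rings of the blue rack one after another, beginning with the widest, gently and by feel, drawing it out again wherever its shoulder goes down into the ring. Leave it hanging upright in the first ring that stops it by the shoulder, resting flat on the rim. Leave the two spigots on the green mat and everything else on the counter where they are.

Things in the scene. Friction and masses are not known exactly. Their poses are not given: they have to be found in the camera images.
- spigot_a: Aluminium stand spigot: shank 50 mm long, 29, 24 or 19 mm thick (each spigot has another size; which has which is not told), shoulder 4.5 mm wider than the shank and 4 mm thick, neck 14 mm thick x 14 mm, black hexagon head 18 mm across flats x 28 mm tall, stud 12 mm tall; 0.11 to 0.21 kg. Origin: on the axis at the shoulder's underside, z up. Two of the head's flats face its +x and -x.
- spigot_b: Another stand spigot much like spigot_a, with the same lengths, neck, head, stud, axes and origin (foot 50 mm below the origin, head from 18 to 46 mm above it); only its shank and shoulder have another of the three sizes, not told which. The foot has a small chamfer, as on all three. Stands upright on its foot, alone in the red tray or with another on the green mat.
- spigot_c: Another stand spigot much like spigot_a, with the same lengths, neck, head, stud, axes and origin (foot 50 mm below the origin, head from 18 to 46 mm above it); only its shank and shoulder have another of the three sizes, not told which. The foot has a small chamfer, as on all three. Stands upright on its foot, alone in the red tray or with another on the green mat.
- rack: Rigid blue steel rail on two legs, screwed to the counter, four bare steel rings in a row along its robot side, bores vertical, open below. Origin: on the counter under the middle of the row; y along the row towards the widest ring, x away from the robot. Ring axes at y = +105, +35, -35, -105 mm, x = 0; ring tops 85 mm up, rings 14 mm high, sharp-edged; nothing of the rack is higher.
- ring1 (a point): Centre of the top face of the widest ring (bore 35.5 mm, outside 48.5 mm). Same axes as the rack. Any of the three spigots, shoulder and head too, falls through it if let go.
- ring2 (a point): Centre of the top face of the second ring (bore 30.5 mm, outside 43.5 mm). Each ring stops only a shoulder wider than its bore; a spigot whose shoulder is narrower falls right through if let go. A shoulder set off-centre may also catch on the rim of a ring that would let it through.
- ring3 (a point): Centre of the top face of the third ring (bore 25.5 mm, outside 38.5 mm).
- ring4 (a point): Centre of the top face of the narrowest ring (bore 20.5 mm, outside 33.5 mm).
- tray: Red steel returns tray, fixed, 120 x 120 mm, rim 22 mm high, floor 3 mm thick; the spigot to be sized stands in it, within 25 mm of its middle. Origin: centre of its underside, on the counter.
- mat: Green mat, fixed, 120 (x) x 170 mm (y), 3 mm thick; the two spigots that stay stand on it. Origin: centre of its underside.
- bracket: Bronze lamp bracket (U yoke) 50 x 125 mm, 85 mm tall, loose; bystander. Origin under its centre.
- hood: Olive plastic lens hood, 82 mm across, 60 mm tall, loose; bystander. Origin under its centre.
- nut: Brass thumb nut with two wings, 34 mm across, 20 mm tall, loose; bystander. Origin under its centre.
- prism: Clear glass prism lying on a side, 70 x 34 mm, 30 mm tall, loose; bystander. Origin under its centre.
- gelframe: Round gel frame with an orange filter lying flat, 110 mm across, 3 mm thick, loose; bystander. Origin under its centre.
- spanner: Steel spanner 150 mm long lying flat, loose; bystander. Origin near its middle.
Not all that is in view belongs to the job. Several things have the shape of the tray; the one meant has the colours described above.

How it is judged:
By the outcome, as a careful person would: the job done as asked, in the order asked, and still so for the second after the job is handed in, with the robot touching nothing.
It also fails if it takes over 72 s, if anything falls off the work surface, if the arm or the gripper's body presses on something with over 40 N, if the wrist force passes 120 N, or if a joint passes its speed limit or range.

ROBOT

A 6-joint arm with a two-finger parallel gripper is mounted at the origin on the work surface. World frame = base frame: x ahead of the robot, y to its left, z up, the work surface at z = 0. Lengths are in m, angles in rad, forces in N, time in s.
With the tool pointing down it reaches from about 0.35 to 0.725 m from the base axis. Payload 6 kg.
Tool frame: the origin (TCP) lies at the very end of the fingers, on their centre line; the grasp point (between the pads) lies grasp_offset behind it (grasp_offset is the distance from the TCP to the grasp point, in m); z points along the fingers, y is the direction in which the jaws open and shut (so a half turn about z gives the same grasp; the last joint's range is limited). The gripper opens to 85 mm and grips with 20 to 120 N. Pads are 22 mm wide; open, the fingers measure 114 mm over their backs; the gripper's body (76 mm by 85 mm) begins 54 mm behind the grasp point. The pads swing forward as they close: fully open they stand 13 mm farther back than shut.
Start: joints at [1.562, 0.04, 0.085, 0, -1.615, -0.334], TCP at [0.202, 0.565, 0.205] pointing down, gripper open.
Joint ranges: [-2.56, 2.56], [-1.29, 2.01], [-1.08, 1.49], [-3.29, 1.98], [-2.81, -0.18], [-2.99, 2.99]. Speed limits (rad/s): [2.57, 2.57, 3.01, 3.14, 3.14, 3.14].

INTERFACE

Orientations are given as a unit quaternion [x, y, z, w].
In Python, from station import * gives the robot as it stands.
- The arm moves only by the tool play_rows, never from a script. Its arguments are lists of equal length, an entry for each row: "gripper": the closure, from 0 (fully open) to 1 (shut); "xyz": the shift along the tool's x, y, z in mm, a list of three; "delta_rot": the turn, a rotation vector about the tool's x, y, z in rad, a list of three. In form: {"gripper": [gripper, ...], "xyz": [[dx, dy, dz], ...], "delta_rot": [[rx, ry, rz], ...]}. A call has 1 to 8 rows; each row shifts and turns the pose as measured when the row begins, along the tool's axes as they then stand; what a row does not reach is not made up. A row lasts 1/12 s, in which the tool goes at most 41.7 mm and 7.16 degrees, less where a joint would pass 70% of its speed; a pose out of reach is approached as far as the arm can. A call is refused whole if a number of a shift passes 41.7 or a number of a turn 0.125, either way. A call with a gripper value outside its range is refused whole. The fingers move at their own pace and stop on an object; the grip force is fixed at half the most. Time passes only in rows, so rows that do not move let the fingers close. It gives the time, the measured TCP pose, the force and the opening at its end, in the units of the state.
- observe(): the state, without advancing time (a new reading comes with each control period).
- snapshot(name): name is "side" or "top" or "wrist"; returns a dict with "pixels" (384x512x3 uint8, red, green, blue), "vertical_fov" (degrees; the focal length in pixels is half the picture's height over the tangent of half this angle, whatever the lens; pixels are square), "cx", "cy" (the principal point, pixels), "dist" ([k1, k2, p1, p2, k3] as OpenCV has them; the pictures are not rectified), "rvec" (rotation vector, rad) and "tvec" (3), from world to camera coordinates, as OpenCV has them; the wrist camera has in their place "T_tool_cam" (4x4, takes a point from camera to tool coordinates, whose origin is the TCP and whose axes are the flange's). Camera axes: x right, y down, z forward; pixel columns grow to the right and rows downward; lengths in m; the calibration is good to about 2 mm. A picture is of the moment at which its call begins: read the wrist's pose just before it. There is no depth.
- hand_in(): hands the job in, once; it reports no verdict.
Trained networks look in a picture, given as the dict that the camera call returned (one of the last four; its "shot" number tells which), for a name from the list of things; names that differ only in an ending like _2 or _b are one class to them, and where a whole thing is asked for, a point or a joint stands for the part that bears it (a point fixed in the world has none). Each returns a list of dicts, best first, with "score" (0 to 1); they miss things now and then, are a little off and sometimes report something else, mostly with a low value. They report only what shows in the picture. A call takes as long as a camera call. They do not tell look-alikes from the thing itself.
- search_frame(picture, name): "position" ([column, row] in pixels, amid what is visible of it).
- cut_out(picture, name): "mask" (384x512 bool, what is visible of it) and "position" ([column, row] in pixels, amid what is visible of it).
The state is a dict: "t": time; "q": joint angles; "qvel": joint speeds; "joint_torque": joint torques, N m; "ee_pos": TCP position; "orientation": TCP orientation; "force": force on the tool from outside, world axes, zero at the start; "moment": the same for the moment, N m; "gripper_width": opening from 0.0 (shut) to 1.0 (fully open).
Only numpy, scipy, OpenCV 4.12 (cv2) and the standard library are available. Lean on these libraries where they do the work, as an engineer would, in place of code of your own. Each camera call takes 0.05 s, during which the arm holds its last target.

## Working session

There is one attempt and no reset: what is moved stays moved. The work goes in short steps, Python scripts to look and compute and a tool call to move; the robot and the scene stay as the last step left them, time stands still between calls to the robot, and variables do not carry over. Pictures are saved under pics/ and viewed, and the job is handed in when it is done.

Besides the shell and the picture viewer there is one more tool, called after "Emit:" as a command line: name --argument value ..., lists and objects as JSON in quotes. play_rows: Moves the arm, as the interface text tells. Its arguments: {"type":"object","properties":{"gripper":{"type":"array"},"xyz":{"type":"array"},"delta_rot":{"type":"array"}},"required":["gripper","xyz","delta_rot"]}

```bash
ls; mkdir -p pics; python3 - <<'E'
from station import *
import cv2
print(observe())
for n in ("side","top","wrist"):
    s=snapshot(n); cv2.imwrite(f"pics/{n}0.png",s["pixels"][:,:,::-1]); print(n,{k:v for k,v in s.items() if k!="pixels"})
E
```

```text
pics
{'t': 0.0, 'q': array([ 1.56170108e+00,  4.08336723e-02,  8.38550335e-02, -4.59809246e-04,
       -1.61549510e+00, -3.33667429e-01]), 'qvel': array([-0.00062366, -0.00156342,  0.00109401, -0.00027185, -0.00028397,
        0.00101265]), 'joint_torque': array([-3.82943126e-04, -3.68209398e+01,  3.47422171e+01,  6.93269938e+00,
       -5.38303939e-03, -1.05038163e-05]), 'ee_pos': array([0.2014738 , 0.56478396, 0.20419161]), 'orientation': array([ 9.85351475e-01, -1.70533615e-01, -9.11517072e-05,  8.64798272e-04]), 'force': array([1.15171412, 0.82153417, 0.30728147]), 'moment': array([ 0.00048592, -0.00339198,  0.01142816]), 'gripper_width': 0.9980117384553375}
side {'vertical_fov': 47.49647601705645, 'cx': 255.36757548175672, 'cy': 197.57924187148862, 'dist': array([0.03541881, 0.        , 0.        , 0.        , 0.        ]), 'rvec': array([ 0.9514601 , -2.21214622,  1.33132864]), 'tvec': array([0.45400412, 0.24311571, 1.16063526]), 'shot': 1}
top {'vertical_fov': 44.97717282161819, 'cx': 248.24535960776348, 'cy': 181.45026609409373, 'dist': array([-0.12854276,  0.        ,  0.        ,  0.        ,  0.        ]), 'rvec': array([ 2.19970234, -2.19742291,  0.06582831]), 'tvec': array([0.09361802, 0.51802349, 1.51982271]), 'shot': 2}
wrist {'vertical_fov': 60.68186209732719, 'cx': 258.5937373127798, 'cy': 189.50530073778037, 'dist': array([-0.00459027,  0.        ,  0.        ,  0.        ,  0.        ]), 'T_tool_cam': array([[-2.52698682e-04, -9.50788484e-01, -3.09840596e-01,
         8.05462479e-02],
       [ 9.99999768e-01, -4.36184416e-04,  5.22915649e-04,
         1.20981107e-03],
       [-6.32329817e-04, -3.09840392e-01,  9.50788374e-01,
        -1.68635604e-01],
       [ 0.00000000e+00,  0.00000000e+00,  0.00000000e+00,
         1.00000000e+00]]), 'shot': 3}
```

View pics/side0.png

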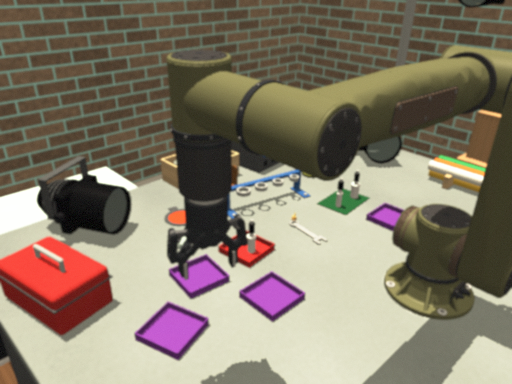

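View pics/top0.png

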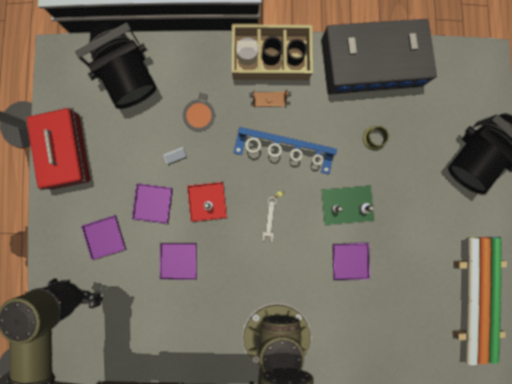

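View pics/wrist0.png

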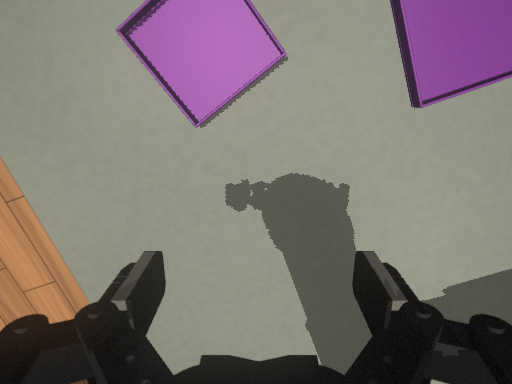

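```bash
python3 - <<'E'
import station,inspect
print([n for n in dir(station) if not n.startswith('__')])
print(getattr(station,'grasp_offset',None))
E
```

```text
['IKError', 'cut_out', 'grasp_offset', 'hand_in', 'observe', 'search_frame', 'snapshot']
0.0187
```

The spigots show in the top view at (208,206) in the red tray, and at (336,209) and (366,209) on the green mat. The only tray of the right colour is the red one at (207,202). The purple trays are at (153,203), (104,238), (179,261) and (351,261), and the red toolbox at (57,148) is not a tray either. Next I'll localise these.

```bash
cat > h.py <<'E'
from station import *
import numpy as np, cv2
from scipy.spatial.transform import Rotation as R
def K(s):
    f=s["pixels"].shape[0]/2/np.tan(np.radians(s["vertical_fov"])/2)
    return np.array([[f,0,s["cx"]],[0,f,s["cy"]],[0,0,1.]])
def ext(s,o=None):  # world->cam R,t
    if "rvec" in s: return cv2.Rodrigues(s["rvec"])[0],np.array(s["tvec"])
    T=np.eye(4);T[:3,:3]=R.from_quat(o["orientation"]).as_matrix();T[:3,3]=o["ee_pos"]
    M=np.linalg.inv(T@s["T_tool_cam"]);return M[:3,:3],M[:3,3]
def hit(s,uv,z,o=None):
    Rm,t=ext(s,o)
    p=cv2.undistortPoints(np.array([[uv]],float),K(s),s["dist"])[0,0]
    d=Rm.T@np.array([p[0],p[1],1]);c=-Rm.T@t
    return c+d*(z-c[2])/d[2]
def proj(s,P,o=None):
    Rm,t=ext(s,o)
    return cv2.projectPoints(np.atleast_2d(np.array(P,float)),cv2.Rodrigues(Rm)[0],t,K(s),s["dist"])[0][:,0]
def save(s,name,crop=None,k=1):
    im=s["pixels"][:,:,::-1]
    if crop: u0,v0,u1,v1=crop; im=im[v0:v1,u0:u1]
    cv2.imwrite("pics/"+name,cv2.resize(im,None,fx=k,fy=k,interpolation=cv2.INTER_CUBIC))
def yaw(o):
    x=R.from_quat(o["orientation"]).as_matrix(); return np.degrees(np.arctan2(x[1,0],x[0,0])), x
E
python3 - <<'E'
from h import *
s=snapshot("top"); o=observe()
for n,z in (("spigot_a",.03),("tray",0.01),("mat",.003),("ring1",.085),("rack",.085),("spanner",.003),("nut",.01),("bracket",.04),("hood",.03),("prism",.015),("gelframe",.003)):
    for d in search_frame(s,n)[:5]: print(n,round(d["score"],2),np.round(d["position"],1),np.round(hit(s,d["position"],z),3))
for n,u,v in (("r1",253.5,147),("r2",274.5,152.5),("r3",296,156.5),("r4",317.5,161)): print(n,hit(s,(u,v),.085).round(4))
print(yaw(o))
save(s,"crop1.png",(180,120,400,240),3.6)
s2=snapshot("side"); save(s2,"crop2.png",(150,150,380,280),3.4)
E
```

```text
spigot_a 0.56 [362.3 209.3] [ 0.426 -0.281  0.03 ]
spigot_a 0.55 [207.7 207.6] [0.431 0.226 0.03 ]
spigot_a 0.46 [340.4 209. ] [ 0.427 -0.208  0.03 ]
tray 0.91 [175.1 259.5] [0.26  0.335 0.01 ]
tray 0.81 [205.4 203.8] [0.444 0.236 0.01 ]
tray 0.7 [349.1 258.1] [ 0.264 -0.241  0.01 ]
tray 0.6 [345.3 202.6] [ 0.448 -0.229  0.01 ]
tray 0.58 [205.9 209.3] [0.426 0.234 0.01 ]
mat 0.73 [346.1 204. ] [ 0.443 -0.233  0.003]
mat 0.32 [175.  156.6] [0.601 0.339 0.003]
ring1 0.58 [292.1 144.9] [ 0.63  -0.044  0.085]
rack 0.67 [276.9 144.8] [0.631 0.004 0.085]
spanner 0.84 [270.3 225.2] [0.373 0.021 0.003]
spanner 0.33 [273.4  97.3] [0.803 0.009 0.003]
bracket 0.55 [271.1 100.8] [0.783 0.019 0.04 ]
hood 0.9 [373.5 139.9] [ 0.656 -0.322  0.03 ]
hood 0.28 [276.3 145.6] [0.635 0.002 0.03 ]
prism 0.57 [178.5 155.8] [0.603 0.326 0.015]
gelframe 0.98 [197.2 114.2] [0.745 0.266 0.003]
gelframe 0.37 [291.1 141.7] [ 0.652 -0.049  0.003]
r1 [0.6234 0.0782 0.085 ]
r2 [0.606  0.0117 0.085 ]
r3 [ 0.5935 -0.0565  0.085 ]
r4 [ 0.5794 -0.1249  0.085 ]
(np.float64(-19.63730543025422), array([[ 9.41838832e-01, -3.36064805e-01, -2.48274125e-04],
       [-3.36064872e-01, -9.41838224e-01, -1.07751917e-03],
       [ 1.28282208e-04,  1.09828561e-03, -9.99999389e-01]]))
```

View pics/crop1.png

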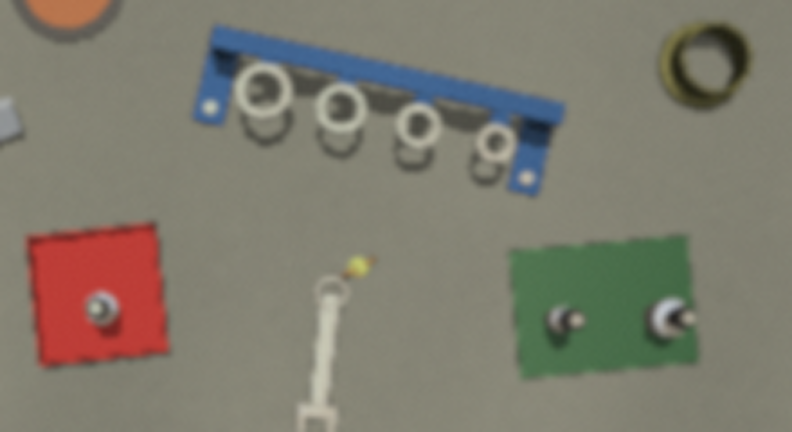

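View pics/crop2.png

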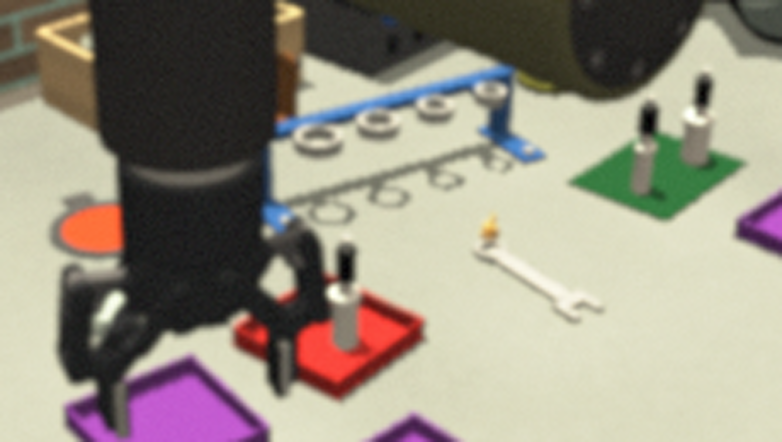

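The three spigot candidates are the tray one at (208,206), the thin one on the mat at (336,209) and the thick one on the mat at (366,209). I choose the tray one, standing in the red tray among the purple ones. It looks medium-sized, but the rings will settle that. I'll move above it.

Emit:
play_rows --gripper '[0, 0, 0, 0, 0, 0, 0, 0]' --xyz '[[33, 24, 0], [33, 24, 0], [33, 24, 0], [33, 24, 0], [33, 24, 0], [33, 24, 0], [33, 24, 0], [33, 24, 0]]' --delta_rot '[[0, 0, 0], [0, 0, 0], [0, 0, 0], [0, 0, 0], [0, 0, 0], [0, 0, 0], [0, 0, 0], [0, 0, 0]]'

```text
t: 1.47
ee_pos: [0.3863, 0.2921, 0.2026]
orientation: [0.986, -0.165, 0.0, 0.002]
force: [0.9, 0.2, 0.9]
gripper_width: 1.002
```

```bash
python3 - <<'E'
from h import *
o=observe(); s=snapshot("wrist"); save(s,"w1.png")
print(o["t"],o["ee_pos"],yaw(o),o["qvel"].round(3))
for d in search_frame(s,"spigot_a"): print(d["score"],d["position"],hit(s,d["position"],.07,o))
E
```

```text
1.4667 [0.38630085 0.29211451 0.20261322] (np.float64(-18.9557803958571), array([[ 9.45769264e-01, -3.24839080e-01, -2.66756657e-04],
       [-3.24838226e-01, -9.45764139e-01, -3.21266388e-03],
       [ 7.91309900e-04,  3.12509151e-03, -9.99994804e-01]])) [-0.984 -0.127 -0.099  0.007 -0.018  0.985]
0.82 [310.3, 93.3] [0.43868808 0.22393204 0.07      ]
```

View pics/w1.png

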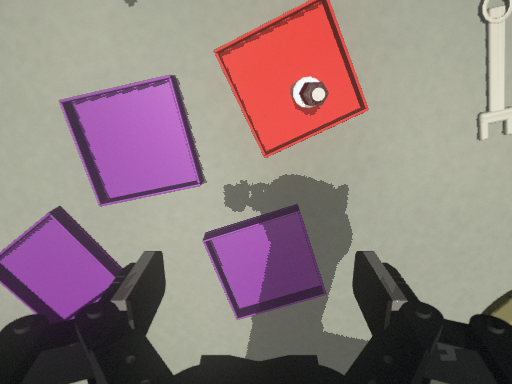

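The wrist view shows the spigot at (310,93) in the red tray. Moving over it.

Emit:
play_rows --gripper '[0, 0, 0, 0]' --xyz '[[30, 22, 0], [25, 18, 0], [8, 5, 0], [0, 0, 0]]' --delta_rot '[[0, 0, 0], [0, 0, 0], [0, 0, 0], [0, 0, 0]]'

```text
t: 1.9
ee_pos: [0.4341, 0.2243, 0.204]
orientation: [0.986, -0.168, 0.001, 0.001]
force: [-0.5, 1.0, -0.3]
gripper_width: 0.999
```

```bash
python3 - <<'E'
from h import *
o=observe(); s=snapshot("wrist"); save(s,"w2.png"); save(s,"w2c.png",(170,50,340,190),4.5)
print(o["t"],o["ee_pos"],yaw(o),o["qvel"].round(3))
for d in search_frame(s,"spigot_a"): print(d["score"],d["position"],hit(s,d["position"],.07,o))
print(proj(s,o["ee_pos"]*[1,1,0]+[0,0,.111],o))
E
```

```text
1.9 [0.43405878 0.22433962 0.20399858] (np.float64(-19.324463495732413), array([[ 9.43657867e-01, -3.30918689e-01,  1.62832691e-03],
       [-3.30916677e-01, -9.43658957e-01, -1.38781734e-03],
       [ 1.99583997e-03,  7.70784221e-04, -9.99997711e-01]])) [-0.01  -0.004 -0.    -0.005 -0.001 -0.006]
0.63 [257.0, 163.6] [0.44157207 0.22172137 0.07      ]
[[256.87714413 184.33822154]]
```

View pics/w2.png

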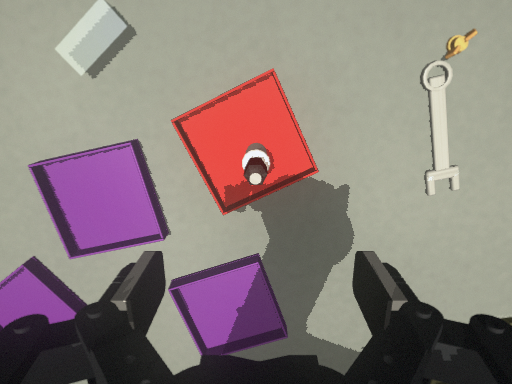

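View pics/w2c.png

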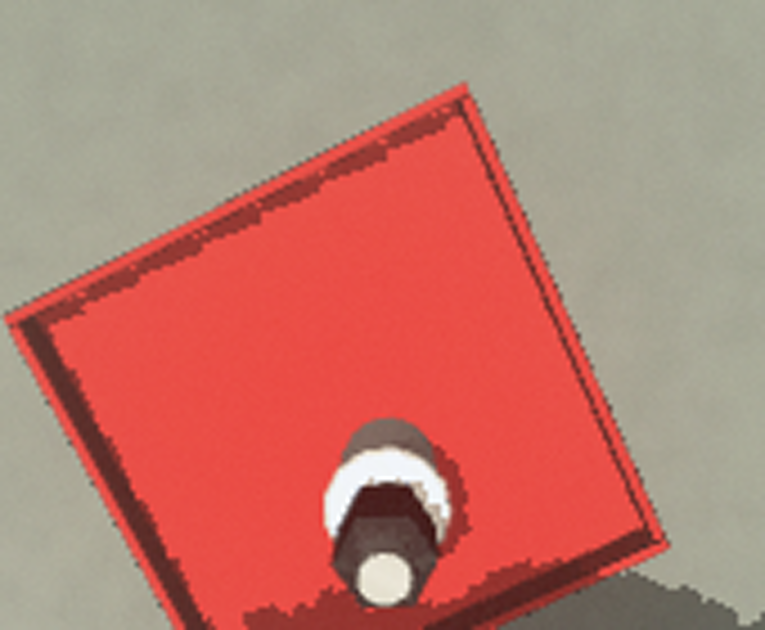

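```bash
python3 - <<'E'
from h import *
o=observe(); s=snapshot("wrist")
im=s["pixels"][140:190,232:282,::-1].astype(float)
im=np.clip((im/255)**0.5*255*1.1,0,255).astype(np.uint8)
cv2.imwrite("pics/hexc.png",cv2.resize(im,None,fx=12,fy=12,interpolation=cv2.INTER_CUBIC))
p=hit(s,(255.3,178.4),.111,o); print(p)
# overlay candidates
for a in (0,15,30,45):
    c=[];
    for k in range(6):
        t=np.radians(a+30+60*k); c.append(p*[1,1,0]+[.01039*np.cos(t),.01039*np.sin(t),.099])
    print(a,((proj(s,c,o)-[232,140])*12).round().tolist())
E
```

```text
[0.43851619 0.22519136 0.111     ]
0 [[171.0, 323.0], [145.0, 461.0], [255.0, 550.0], [390.0, 505.0], [418.0, 369.0], [308.0, 276.0]]
15 [[150.0, 354.0], [163.0, 493.0], [292.0, 552.0], [410.0, 475.0], [401.0, 336.0], [270.0, 274.0]]
30 [[139.0, 389.0], [188.0, 519.0], [328.0, 545.0], [423.0, 441.0], [376.0, 308.0], [232.0, 282.0]]
45 [[137.0, 425.0], [219.0, 539.0], [362.0, 529.0], [425.0, 404.0], [344.0, 288.0], [199.0, 299.0]]
```

View pics/hexc.png

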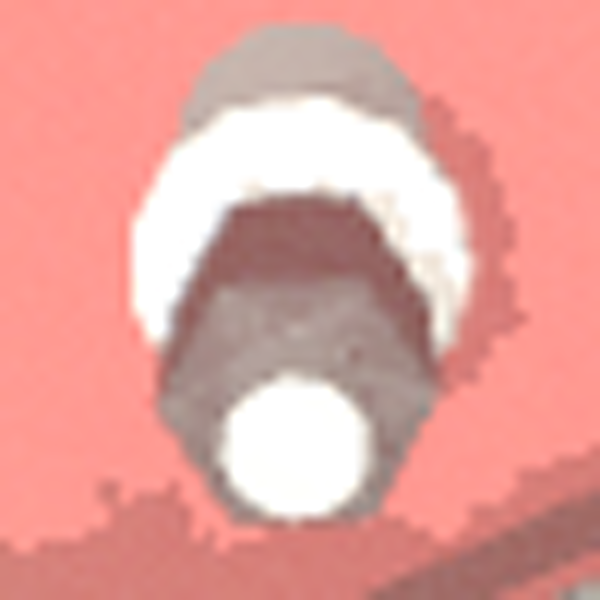

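The stud top is at (255,178). The head's flats are turned about 30° from the jaws, so I'll turn the wrist −0.56 rad and shift.

Emit:
play_rows --gripper '[0, 0, 0, 0, 0, 0, 0]' --xyz '[[0, 0, 0], [0, 0, 0], [0, 0, 5], [0, 0, 10], [0, 0, 15], [4, 0, 15], [0, 0, 0]]' --delta_rot '[[0, 0, -0.12], [0, 0, -0.12], [0, 0, -0.12], [0, 0, -0.12], [0, 0, -0.08], [0, 0, 0], [0, 0, 0]]'

```text
t: 2.63
ee_pos: [0.4329, 0.2357, 0.1578]
orientation: [0.992, 0.13, 0.001, -0.001]
force: [-1.2, -0.6, -0.9]
gripper_width: 0.996
```

```bash
cat > hex.py <<'E'
from h import *
import sys
o=observe(); s=snapshot("wrist"); save(s,sys.argv[1]+".png")
print(o["t"],o["ee_pos"],yaw(o)[0],o["q"].round(3),o["qvel"].round(3))
c=proj(s,o["ee_pos"]*[1,1,0]+[0,0,.111],o)[0]; print("tcp axis px",c)
u0,v0=int(c[0])-35,int(c[1])-45
im=s["pixels"][v0:v0+70,u0:u0+70,::-1].astype(float)
im=np.clip((im/255)**0.5*255*1.1,0,255).astype(np.uint8)
print("crop",u0,v0)
cv2.imwrite("pics/"+sys.argv[1]+"c.png",cv2.resize(im,None,fx=8,fy=8,interpolation=cv2.INTER_CUBIC))
for d in search_frame(s,"spigot_a"): print(d["score"],d["position"],hit(s,d["position"],.07,o))
E
python3 hex.py w3
```

```text
2.6333 [0.43286772 0.2356683  0.15778526] 14.930472444596797 [ 0.909 -0.253 -0.272  0.    -1.55   0.923] [ 0.034 -0.028  0.029  0.013 -0.035  0.022]
tcp axis px [256.27625877 202.38635267]
crop 221 157
0.79 [270.6, 178.2] [0.44144813 0.22620688 0.07      ]
```

View pics/w3c.png

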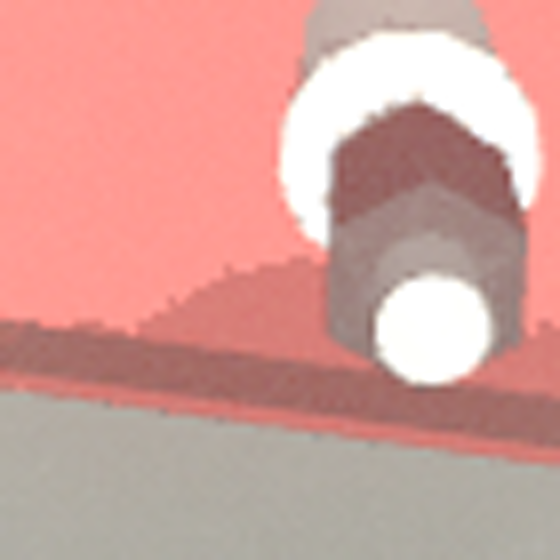

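View pics/w3.png

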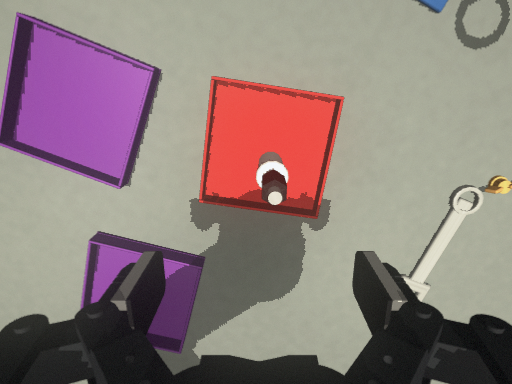

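```bash
python3 - <<'E'
from h import *
o=observe(); s=snapshot("wrist"); p=hit(s,(275,198),.111,o); print(p)
M=R.from_quat(o["orientation"]).as_matrix(); print(o["ee_pos"],M.T@(p-o["ee_pos"])*1000)
E
```

```text
[0.43947701 0.22354378 0.111     ]
[0.43386199 0.23569547 0.16100536] [ 2.01741951 13.29150375 49.98994464]
```

Emit:
play_rows --gripper '[0, 0, 0, 0]' --xyz '[[2, 13, 5], [0, 0, 10], [0, 0, 10], [0, 0, 0]]' --delta_rot '[[0, 0, 0.035], [0, 0, 0], [0, 0, 0], [0, 0, 0]]'

```text
t: 3.12
ee_pos: [0.4409, 0.2246, 0.1391]
orientation: [0.994, 0.11, 0.006, -0.004]
force: [-0.6, -0.6, -0.6]
gripper_width: 1.005
```

```bash
python3 hex.py w4
```

```text
3.1167 [0.44090762 0.22456093 0.13912843] 12.652207117708844 [ 0.882 -0.258 -0.311  0.003 -1.504  0.91 ] [-0.006 -0.011  0.025  0.01  -0.013 -0.005]
tcp axis px [256.26395199 212.888208  ]
crop 221 167
0.89 [257.5, 188.8] [0.44449414 0.22490076 0.07      ]
0.29 [446.8, 236.7] [0.43874657 0.06900605 0.07      ]
```

View pics/w4c.png

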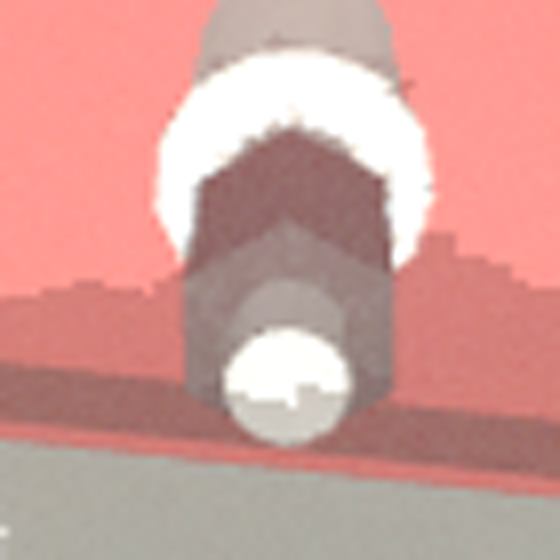

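```bash
cat > tilt.py <<'E'
from h import *
def tilt(o):
    M=R.from_quat(o["orientation"]).as_matrix()
    a=np.cross(M[:,2],[0,0,-1]); return M.T@a
if __name__=="__main__":
    for i in range(4):
        o=observe(); print(o["t"],o["ee_pos"].round(5),"tilt fix",tilt(o).round(4),o["force"].round(2),round(yaw(o)[0],2),o["gripper_width"]); snapshot("top") if i<3 else 0
E
python3 tilt.py
```

```text
3.2167 [0.4415  0.22482 0.14092] tilt fix [-0.0061 -0.0144  0.    ] [-0.73 -0.53  0.91] 12.68 0.9974266144454353
3.2667 [0.44163 0.22501 0.14134] tilt fix [-0.0064 -0.0149 -0.    ] [-0.56 -0.29  0.55] 12.69 1.0037547973364125
3.3167 [0.4417  0.22515 0.14155] tilt fix [-0.0066 -0.0152 -0.    ] [-0.22  0.8   0.08] 12.7 0.9992712687466717
3.3667 [0.44168 0.22523 0.14159] tilt fix [-0.0068 -0.0153  0.    ] [-0.11  0.58  0.27] 12.7 1.0012282526324432
```

Emit:
play_rows --gripper '[0, 0, 0, 0, 0, 0, 0]' --xyz '[[-1.5, 0, 0], [0, 0, 15], [0, 0, 15], [0, 0, 15], [0, 0, 12], [0, 0, 8], [0, 0, 0]]' --delta_rot '[[-0.007, -0.015, 0], [0, 0, 0], [0, 0, 0], [0, 0, 0], [0, 0, 0], [0, 0, 0], [0, 0, 0]]'

```text
t: 3.95
ee_pos: [0.4412, 0.2264, 0.0769]
orientation: [0.994, 0.111, 0.0, -0.0]
force: [0.6, 0.5, -0.5]
gripper_width: 0.997
```

```bash
python3 tilt.py; python3 hex.py w5
```

```text
3.95 [0.44122 0.22638 0.07695] tilt fix [-0.0002 -0.0007 -0.    ] [ 0.63  0.52 -0.51] 12.74 0.9965506968026316
4.0 [0.44157 0.22652 0.0779 ] tilt fix [-0.0004 -0.0017 -0.    ] [-0.83  0.26  0.33] 12.74 1.0005988054000452
4.05 [0.44202 0.22682 0.07893] tilt fix [-0.001  -0.0033  0.    ] [-0.37  0.89  0.75] 12.75 0.9997015824393933
4.1 [0.44233 0.22702 0.07954] tilt fix [-0.0015 -0.0043 -0.    ] [1.66 0.82 0.57] 12.75 0.9973477573851917
4.1 [0.44232798 0.22701849 0.07954467] 12.74905920009268 [ 8.82e-01 -2.24e-01 -3.91e-01  1.00e-03 -1.40e+00  9.11e-01] [-0.    -0.007  0.011  0.002  0.003 -0.001]
tcp axis px [255.03774265 259.54565841]
crop 220 214
0.83 [259.4, 223.9] [0.44302846 0.22500043 0.07      ]
```

View pics/w5.png

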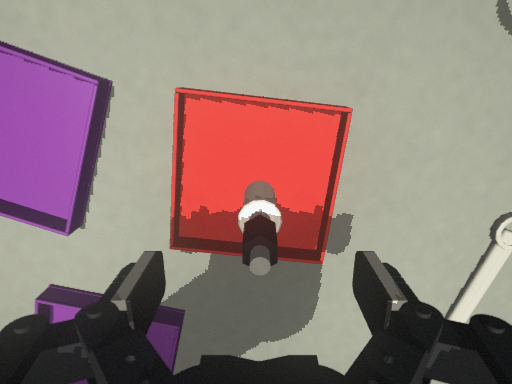

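Emit:
play_rows --gripper '[0, 0, 0, 0]' --xyz '[[-1, 2, 5], [0, 0, 5], [0, 0, 4], [0, 0, 2]]' --delta_rot '[[-0.002, -0.004, 0], [0, 0, 0], [0, 0, 0], [0, 0, 0]]'

```text
t: 4.53
ee_pos: [0.4428, 0.2257, 0.0648]
orientation: [0.994, 0.111, 0.002, -0.001]
force: [-0.3, 0.5, 0.8]
gripper_width: 1.001
```

```bash
python3 tilt.py; python3 hex.py w6
```

```text
4.5333 [0.44285 0.2257  0.06484] tilt fix [-0.0021 -0.004   0.    ] [-0.32  0.52  0.81] 12.75 1.0014236115474742
4.5833 [0.44269 0.22559 0.06449] tilt fix [-0.0019 -0.0035 -0.    ] [-0.11  0.56 -0.18] 12.74 1.0007925142648555
4.6333 [0.44278 0.22559 0.06488] tilt fix [-0.0018 -0.0037 -0.    ] [-0.24 -0.88 -0.14] 12.75 1.003277859937775
4.6833 [0.44294 0.2257  0.06529] tilt fix [-0.0019 -0.0042  0.    ] [ 0.81 -0.41  0.72] 12.75 1.0012976251880263
4.6833 [0.44294345 0.22570185 0.06528774] 12.750968088483418 [ 8.780e-01 -2.170e-01 -4.120e-01  1.000e-03 -1.372e+00  9.150e-01] [-0.    -0.003  0.009  0.003 -0.003 -0.001]
tcp axis px [254.62576601 276.37539928]
crop 219 231
0.83 [261.0, 239.6] [0.44076179 0.22214179 0.07      ]
```

View pics/w6.png

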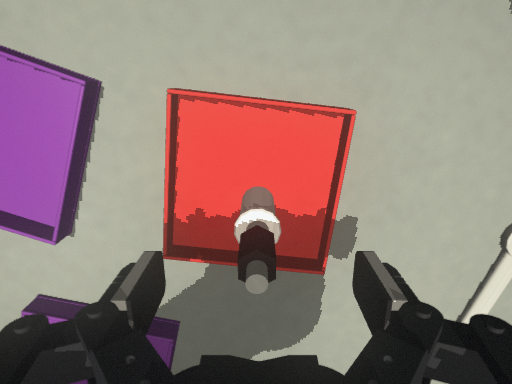

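Emit:
play_rows --gripper '[0, 0.3, 0.6, 0.8, 1, 1, 1, 1]' --xyz '[[-2, 0.5, 0], [0, 0, 0], [0, 0, 0], [0, 0, 0], [0, 0, 0], [0, 0, 0], [0, 0, 0], [0, 0, 0]]' --delta_rot '[[-0.002, -0.004, 0], [0, 0, 0], [0, 0, 0], [0, 0, 0], [0, 0, 0], [0, 0, 0], [0, 0, 0], [0, 0, 0]]'

```text
t: 5.45
ee_pos: [0.4416, 0.2253, 0.0668]
orientation: [0.994, 0.111, 0.001, -0.0]
force: [-0.3, -0.1, -0.5]
gripper_width: 0.176
```

```bash
python3 tilt.py; python3 hex.py w7
```

```text
5.45 [0.44158 0.22529 0.06684] tilt fix [-0.0008 -0.0021  0.    ] [-0.35 -0.14 -0.53] 12.77 0.17565779574251367
5.5 [0.44156 0.2253  0.06681] tilt fix [-0.0008 -0.002  -0.    ] [0.52 1.64 0.63] 12.77 0.18210304081096582
5.55 [0.44158 0.22529 0.06682] tilt fix [-0.0008 -0.002   0.    ] [0.75 0.91 0.15] 12.77 0.1794675188086678
5.6 [0.44158 0.2253  0.06681] tilt fix [-0.0007 -0.002  -0.    ] [-1.76  0.25  1.06] 12.77 0.17968977587795248
5.6 [0.44157933 0.22529953 0.0668051 ] 12.770215989142391 [ 8.800e-01 -2.200e-01 -4.110e-01  1.000e-03 -1.378e+00  9.140e-01] [ 0.001  0.     0.    -0.     0.     0.001]
tcp axis px [254.78741951 274.6239179 ]
crop 219 229
0.76 [259.7, 233.7] [0.44203468 0.22307684 0.07      ]
```

View pics/w7.png

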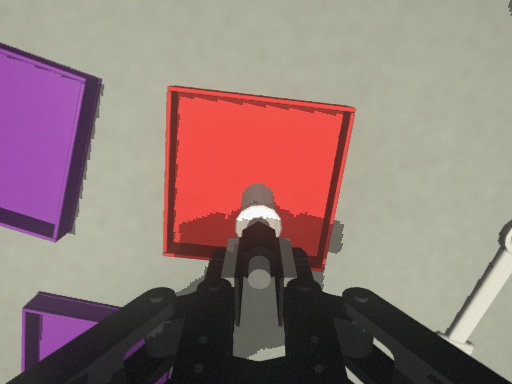

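Width 0.18 matches a grip on the flats, and the view shows the head centred between the pads. Lifting.

Emit:
play_rows --gripper '[1, 1, 1, 1, 1, 1, 1, 1]' --xyz '[[0, 0, -8], [0, 0, -16], [0, 0, -22], [0, 0, -22], [0, 0, -22], [0, 0, -16], [0, 0, -4], [0, 0, 0]]' --delta_rot '[[0, 0, 0], [0, 0, 0], [0, 0, 0], [0, 0, 0], [0, 0, 0], [0, 0, 0], [0, 0, 0], [0, 0, 0]]'

```text
t: 6.37
ee_pos: [0.4393, 0.2236, 0.1802]
orientation: [0.994, 0.111, -0.003, 0.001]
force: [0.0, 1.3, -2.3]
gripper_width: 0.177
```

```bash
python3 tilt.py; python3 - <<'E'
from h import *
o=observe(); s=snapshot("wrist"); save(s,"w8.png")
s=snapshot("side"); save(s,"s8.png",(180,130,340,270),5)
M=R.from_quat(o["orientation"]).as_matrix()
print(M.T@(np.array([.6234,.0782,.175])-o["ee_pos"])*1000)
E
```

```text
6.3667 [0.43932 0.2236  0.18019] tilt fix [0.0019 0.0054 0.    ] [ 0.01  1.28 -2.34] 12.73 0.17725348832213317
6.4167 [0.43923 0.22353 0.17969] tilt fix [ 0.0021  0.0058 -0.    ] [ 0.02  0.29 -0.91] 12.74 0.17775890985195167
6.4667 [0.43889 0.2233  0.17864] tilt fix [0.0028 0.0072 0.    ] [-0.04 -0.37 -1.96] 12.74 0.17309884145156249
6.5167 [0.43862 0.2231  0.1779 ] tilt fix [ 0.0035  0.0084 -0.    ] [ 0.25  0.38 -2.8 ] 12.74 0.17417684138568157
[148.29867314 182.0758864    2.29121924]
```

View pics/w8.png

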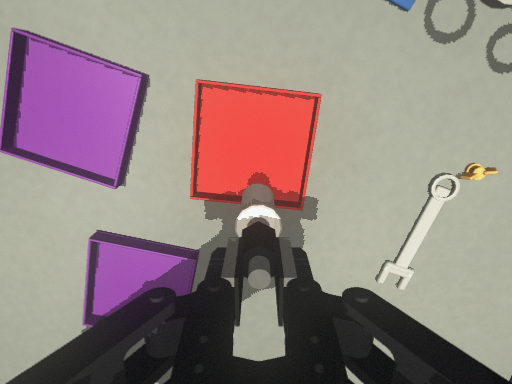

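View pics/s8.png

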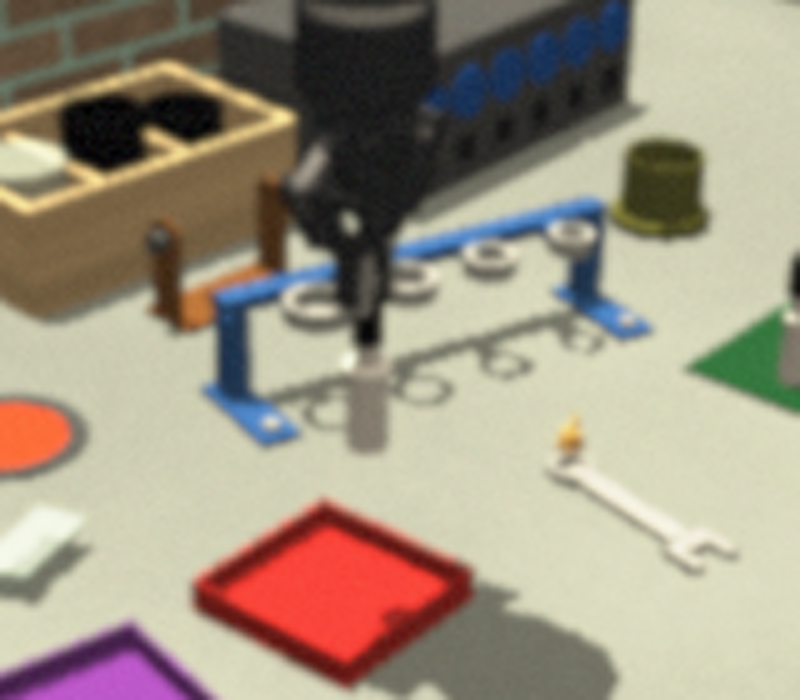

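The spigot is lifted and hangs upright. Moving towards ring 1.

Emit:
play_rows --gripper '[1, 1, 1, 1, 1, 1, 1, 1]' --xyz '[[10, 13, 0], [20, 26, 0], [22, 29, 0], [22, 29, 0], [22, 28, 0], [18, 23, 0], [10, 13, 0], [0, 0, 0]]' --delta_rot '[[0.004, 0.009, 0], [0, 0, 0], [0, 0, 0], [0, 0, 0], [0, 0, 0], [0, 0, 0], [0, 0, 0], [0, 0, 0]]'

```text
t: 7.28
ee_pos: [0.5984, 0.0873, 0.167]
orientation: [0.993, 0.114, -0.006, 0.002]
force: [-1.3, 0.3, -1.9]
gripper_width: 0.179
```

```bash
cat > look.py <<'E'
from tilt import *
import sys
for i in range(2):
    o=observe(); print(o["t"],o["ee_pos"].round(5),"tilt fix",tilt(o).round(4),o["force"].round(2),round(yaw(o)[0],2),round(o["gripper_width"],3)); s=snapshot("wrist")
save(s,sys.argv[1]+".png")
M=R.from_quat(o["orientation"]).as_matrix()
r1=np.array([.6234,.0782]);r4=np.array([.5794,-.1249])
for n in range(4):
    p=r1+(r4-r1)*n/3; P=np.array([*p,o["ee_pos"][2]]); print("ring",n+1,p.round(4),"move",(M.T@(P-o["ee_pos"])*1000).round(1),"px",proj(s,[*p,.085],o)[0].round(1))
for d in search_frame(s,"ring1")[:3]: print(d["score"],d["position"],hit(s,d["position"],.085,o))
E
python3 look.py w9
```

```text
7.2833 [0.59837 0.08731 0.16698] tilt fix [0.0016 0.0126 0.    ] [-1.28  0.27 -1.89] 13.08 0.179
7.3333 [0.59742 0.08808 0.1666 ] tilt fix [0.0012 0.0135 0.    ] [-0.64 -0.65 -2.9 ] 13.09 0.18
ring 1 [0.6234 0.0782] move [23.1 15.5 -0.3] px [276.2 157.7]
ring 2 [0.6087 0.0105] move [-6.6 78.1  0.2] px [353.2 193.6]
ring 3 [ 0.5941 -0.0572] move [-36.2 140.7   0.7] px [424.6 226.9]
ring 4 [ 0.5794 -0.1249] move [-65.8 203.4   1.1] px [490.9 257.8]
0.92 [364.8, 160.9] [0.63654946 0.01024503 0.085     ]
0.7 [427.7, 0.9] [0.75120721 0.00511739 0.085     ]
```

View pics/w9.png

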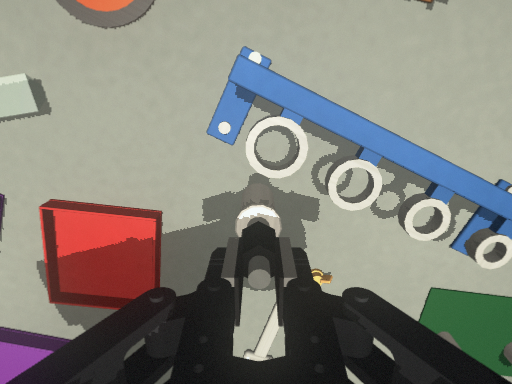

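```bash
cat > rings.py <<'E'
from tilt import *
from scipy.optimize import least_squares
def fit(s,o,verbose=True):
    """segment white rings, edges of hole and outside; fit rack x,y,yaw by ring centre pixels"""
    im=s["pixels"].astype(int); g=(im.min(2)>205).astype(np.uint8)
    cnts,h=cv2.findContours(g,cv2.RETR_CCOMP,cv2.CHAIN_APPROX_NONE)
    out=[]
    for i,c in enumerate(cnts):
        if h[0][i][3]>=0: continue
        holes=[cnts[j] for j in range(len(cnts)) if h[0][j][3]==i and cv2.contourArea(cnts[j])>150]
        if not holes or cv2.contourArea(c)<500: continue
        e=cv2.fitEllipse(c); e2=cv2.fitEllipse(max(holes,key=cv2.contourArea)); out.append((e,e2))
        if verbose: print("outer",np.round(e[0],1),np.round(e[1],1),"inner",np.round(e2[0],1),np.round(e2[1],1))
    return out
def spx(s,o,dz=0.0138):
    a=o["ee_pos"]; M=R.from_quat(o["orientation"]).as_matrix()
    for n,h in (("stud",.058),("shoulder top",.004),("foot",-.05)):
        print(n,proj(s,a-M[:,2]*(h-dz),o)[0].round(1))
E
python3 - <<'E'
from rings import *
o=observe(); s=snapshot("wrist"); rs=fit(s,o); spx(s,o)
for e,e2 in rs:
    print(hit(s,e[0],.085,o).round(4),hit(s,e2[0],.085,o).round(4))
save(s,"w9c.png",(180,150,340,290),5)
E
```

```text
outer [356.5 184.1] [47.8 53.2] inner [356.6 184.4] [36.2 40.3]
outer [278.9 146.4] [59.3 60.7] inner [278.8 146.9] [46.2 47.4]
stud [254.9 274.8]
shoulder top [255.8 224. ]
foot [256.3 194.4]
[0.6162 0.0118 0.085 ] [0.616  0.0118 0.085 ]
[0.6316 0.0802 0.085 ] [0.6312 0.0802 0.085 ]
```

View pics/w9c.png

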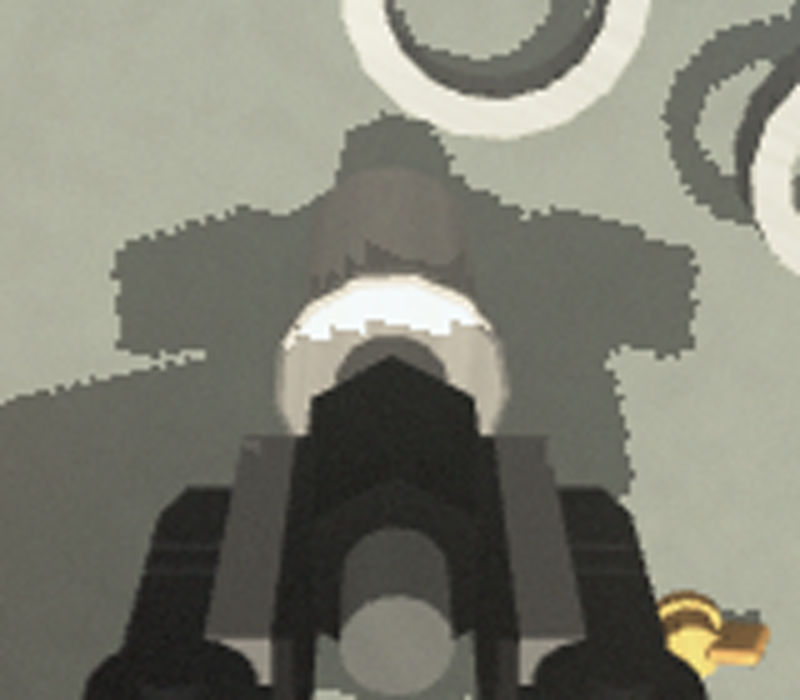

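```bash
cat >> rings.py <<'E'
def circ(s,o,h,r,off,dz=0.0138):
    t=np.linspace(0,2*np.pi,181); M=R.from_quat(o["orientation"]).as_matrix()
    P=np.c_[off[0]+r*np.cos(t),off[1]+r*np.sin(t),np.full_like(t,dz-h)]
    return proj(s,P@M.T+o["ee_pos"],o)
def feats(s,o,off,sh=.01425,sk=.012):
    a=circ(s,o,.004,sh,off); b=circ(s,o,0,sh,off); f=circ(s,o,-.05,sk-.0005,off); st=circ(s,o,.058,.006,off)
    return np.array([min(a[:,0].min(),b[:,0].min()),max(a[:,0].max(),b[:,0].max()),min(b[:,1].min(),a[:,1].min()),f[:,1].min(),f[:,0].mean(),*st.mean(0)])
E
python3 - <<'E'
from rings import *
o=observe(); s=snapshot("wrist")
obs=np.array([180+276/5,180+509/5,150+273/5,150+167/5,180+391/5,180+397/5,150+645/5])
print(obs); print(feats(s,o,(0,0)).round(1))
for sh,sk in ((.01425,.012),(.01175,.0095),(.01675,.0145)):
    r=least_squares(lambda p:feats(s,o,p,sh,sk)-obs,[0,0]); print(sh,r.x*1000,r.fun.round(1))
E
```

```text
[235.2 281.8 204.6 183.4 258.2 259.4 279. ]
[231.7 279.8 199.1 179.7 256.3 254.9 274.6]
0.01425 [-2.74073726  1.73024878] [-0.4  0.9 -1.2 -0.2  0.4 -0.6  1.1]
0.01175 [-1.41940525  1.7302555 ] [ 3.7 -3.3  0.7  1.4  0.4 -0.6 -1.5]
0.01675 [-4.09286495  1.73029425] [-4.6  5.  -3.  -1.6  0.4 -0.6  3.7]
```

```bash
cat > go.py <<'E'
from rings import *
import sys,json
OFF=np.array([-2.74,1.73])/1000
RING={1:(.6314,.0802),2:(.6161,.0118),3:(.6008,-.0566),4:(.5855,-.125)}
def rel(n):
    o=observe(); M=R.from_quat(o["orientation"]).as_matrix()
    d=M.T@(np.array([*RING[n],0])-o["ee_pos"]*[1,1,0]); 
    print("t",round(o["t"],2),"ee",o["ee_pos"].round(4),"foot z",round(o["ee_pos"][2]-.0638,4),"tiltfix",tilt(o).round(4),"F",o["force"].round(1),"w",round(o["gripper_width"],3),"yaw",round(yaw(o)[0],1),"move to ring",n,((d[:2]-OFF)*1000).round(2))
if __name__=="__main__": rel(int(sys.argv[1]))
E
python3 go.py 1
```

```text
t 7.53 ee [0.5967 0.0906 0.1693] foot z 0.1055 tiltfix [ 0.0003  0.0093 -0.    ] F [-0.9  1.1 -2. ] w 0.18 yaw 13.3 move to ring 1 [34.15 16.4 ]
```

Emit:
play_rows --gripper '[1, 1, 1, 1, 1, 1]' --xyz '[[12, 6, 0], [12, 6, 0], [8, 4, 0], [2, 1, 0], [0, 0, 0], [0, 0, 0]]' --delta_rot '[[0, 0.01, 0], [0, 0, 0], [0, 0, 0], [0, 0, 0], [0, 0, 0], [0, 0, 0]]'

```text
t: 8.03
ee_pos: [0.635, 0.0856, 0.1716]
orientation: [0.993, 0.119, 0.003, -0.001]
force: [-0.4, 0.5, -1.8]
gripper_width: 0.174
```

```bash
python3 go.py 1; python3 look.py w10; python3 go.py 1;python3 - <<'E'
from rings import *
o=observe(); s=snapshot("wrist"); rs=fit(s,o);print(o["ee_pos"])
for e,e2 in rs: print(hit(s,e[0],.085,o).round(4),hit(s,e2[0],.085,o).round(4))
save(s,"w10c.png",(180,130,340,270),5)
E
python3 go.py 1
```

```text
t 8.03 ee [0.635  0.0856 0.1716] foot z 0.1078 tiltfix [-0.0008 -0.0065  0.    ] F [-0.4  0.5 -1.8] w 0.174 yaw 13.7 move to ring 1 [-2.02  2.69]
8.0333 [0.63497 0.08562 0.17162] tilt fix [-0.0008 -0.0065  0.    ] [-0.38  0.45 -1.8 ] 13.72 0.174
8.0833 [0.63488 0.08563 0.17166] tilt fix [-0.0008 -0.0065  0.    ] [-0.13 -0.01 -2.57] 13.72 0.18
ring 1 [0.6234 0.0782] move [-12.9   4.5  -0.1] px [262.1 200.9]
ring 2 [0.6087 0.0105] move [-43.2  66.8  -0.3] px [334.7 234.2]
ring 3 [ 0.5941 -0.0572] move [-73.5 129.1  -0.6] px [402.6 265.4]
ring 4 [ 0.5794 -0.1249] move [-103.8  191.4   -0.8] px [466.2 294.5]
0.78 [355.6, 206.0] [0.6374661  0.00147899 0.085     ]
t 8.18 ee [0.6348 0.0856 0.1718] foot z 0.108 tiltfix [-0.0008 -0.0066 -0.    ] F [-0.7  0.9 -2.1] w 0.178 yaw 13.7 move to ring 1 [-1.79  2.68]
[0.6347568  0.08555929 0.17179258]
t 8.23 ee [0.6348 0.0855 0.1719] foot z 0.1081 tiltfix [-0.0008 -0.0068 -0.    ] F [-0.2  0.4 -2. ] w 0.182 yaw 13.7 move to ring 1 [-1.82  2.63]
```

View pics/w10c.png

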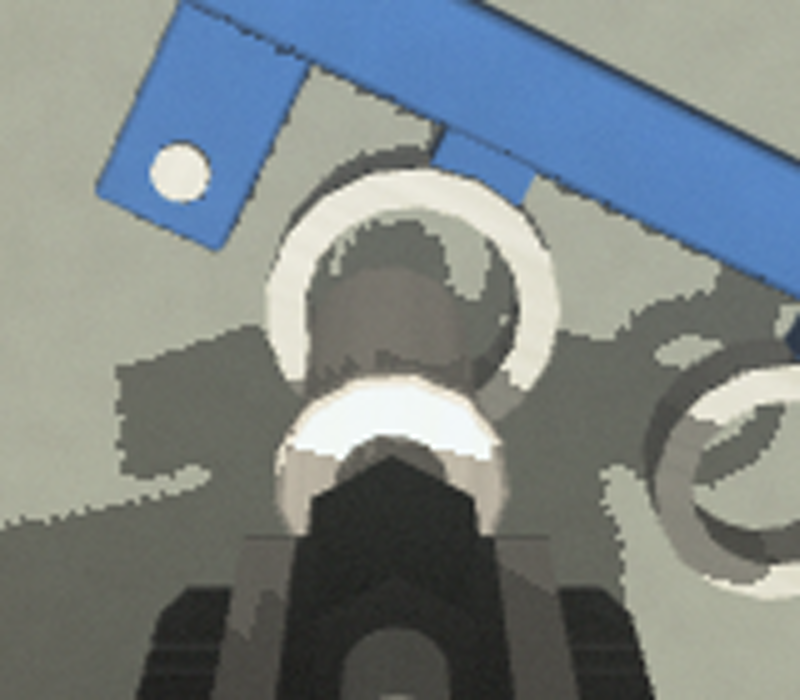

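Emit:
play_rows --gripper '[1, 1, 1, 1, 1]' --xyz '[[-1.8, 2.6, 0], [0, 0, 7], [0, 0, 8], [0, 0, 0], [0, 0, 0]]' --delta_rot '[[0, -0.006, 0], [0, 0, 0], [0, 0, 0], [0, 0, 0], [0, 0, 0]]'

```text
t: 8.65
ee_pos: [0.6329, 0.0824, 0.1555]
orientation: [0.993, 0.12, 0.0, -0.001]
force: [0.0, -1.0, -1.7]
gripper_width: 0.179
```

```bash
cat > ov.py <<'E'
from go import *
RB={1:(.01775,.02425),2:(.01525,.02175),3:(.01275,.01925),4:(.01025,.01675)}
n=int(sys.argv[1]); rel(n)
o=observe(); s=snapshot("wrist"); u0,v0,k=180,110,5
im=cv2.resize(s["pixels"][v0:v0+140,u0:u0+160,::-1],None,fx=k,fy=k,interpolation=cv2.INTER_CUBIC)
def dr(p,c): cv2.polylines(im,[np.round((p-[u0,v0]+.5)*k).astype(int)],True,c,1,cv2.LINE_AA)
t=np.linspace(0,2*np.pi,181)
for r in RB[n]:
    P=np.c_[RING[n][0]+r*np.cos(t),RING[n][1]+r*np.sin(t),np.full_like(t,.085)]; dr(proj(s,P,o),(0,0,255))
dr(circ(s,o,-.05,.0115,OFF),(0,200,0)); dr(circ(s,o,.004,.01425,OFF),(0,200,0)); dr(circ(s,o,0,.01425,OFF),(200,200,0))
cv2.imwrite("pics/"+sys.argv[2]+".png",im)
E
python3 ov.py 1 w11; python3 go.py 1
```

```text
t 8.65 ee [0.6329 0.0824 0.1555] foot z 0.0917 tiltfix [-0.0012 -0.0004 -0.    ] F [ 0.  -1.  -1.7] w 0.179 yaw 13.7 move to ring 1 [0.8  0.03]
t 8.7 ee [0.6327 0.0824 0.1551] foot z 0.0913 tiltfix [-0.0013  0.0002 -0.    ] F [ 0.8  1.  -2. ] w 0.179 yaw 13.7 move to ring 1 [0.95 0.1 ]
```

View pics/w11.png

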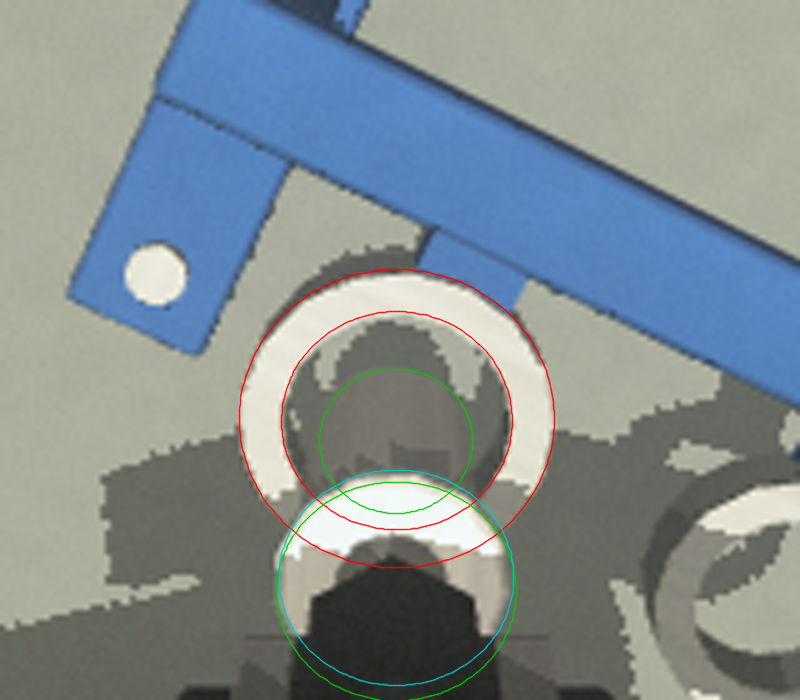

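Ring 1 (red overlay) and the spigot line up to within 1 mm. I'll lower it gently and check the force.

Emit:
play_rows --gripper '[1, 1, 1, 1, 1, 1, 1, 1]' --xyz '[[0.4, 0, 3], [0, 0, 5], [0, 0, 5], [0, 0, 5], [0, 0, 5], [0, 0, 4], [0, 0, 3], [0, 0, 0]]' --delta_rot '[[0, 0, 0], [0, 0, 0], [0, 0, 0], [0, 0, 0], [0, 0, 0], [0, 0, 0], [0, 0, 0], [0, 0, 0]]'

```text
t: 9.37
ee_pos: [0.6329, 0.0826, 0.1213]
orientation: [0.993, 0.12, -0.001, -0.001]
force: [-0.1, 1.0, -2.1]
gripper_width: 0.181
```

```bash
python3 ov.py 1 w12; python3 go.py 1
```

```text
t 9.37 ee [0.6329 0.0826 0.1213] foot z 0.0575 tiltfix [-0.0014  0.0009  0.    ] F [-0.1  1.  -2.1] w 0.181 yaw 13.7 move to ring 1 [0.7  0.22]
t 9.42 ee [0.633  0.0826 0.1217] foot z 0.0579 tiltfix [-0.0013  0.0007  0.    ] F [ 0.1  0.4 -2. ] w 0.18 yaw 13.7 move to ring 1 [0.61 0.17]
```

View pics/w12.png

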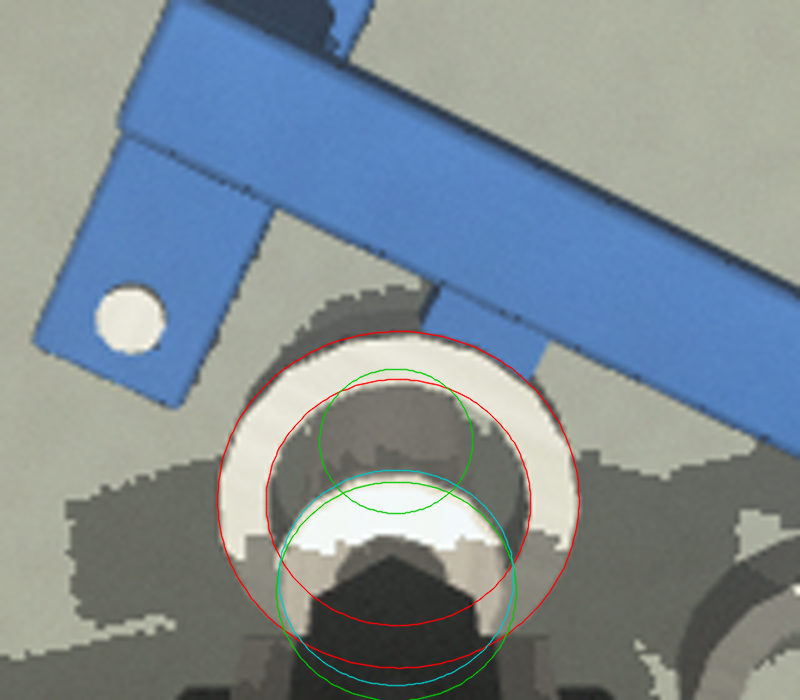

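Emit:
play_rows --gripper '[1, 1, 1, 1, 1, 1, 1, 1]' --xyz '[[0.2, 0.5, 3], [0, 0, 5], [0, 0, 5], [0, 0, 5], [0, 0, 5], [0, 0, 4], [0, 0, 2], [0, 0, 0]]' --delta_rot '[[0, 0, 0], [0, 0, 0], [0, 0, 0], [0, 0, 0], [0, 0, 0], [0, 0, 0], [0, 0, 0], [0, 0, 0]]'

```text
t: 10.08
ee_pos: [0.6336, 0.0821, 0.09]
orientation: [0.993, 0.12, -0.0, -0.001]
force: [1.4, 0.2, -1.7]
gripper_width: 0.179
```

```bash
python3 ov.py 1 w13; python3 go.py 1
```

```text
t 10.08 ee [0.6336 0.0821 0.09  ] foot z 0.0262 tiltfix [-0.0013 -0.0001  0.    ] F [ 1.4  0.2 -1.7] w 0.179 yaw 13.7 move to ring 1 [ 0.17 -0.39]
t 10.13 ee [0.6336 0.0821 0.0902] foot z 0.0264 tiltfix [-0.0012 -0.0002 -0.    ] F [-0.8  0.7 -2.1] w 0.183 yaw 13.7 move to ring 1 [ 0.13 -0.39]
```

View pics/w13.png

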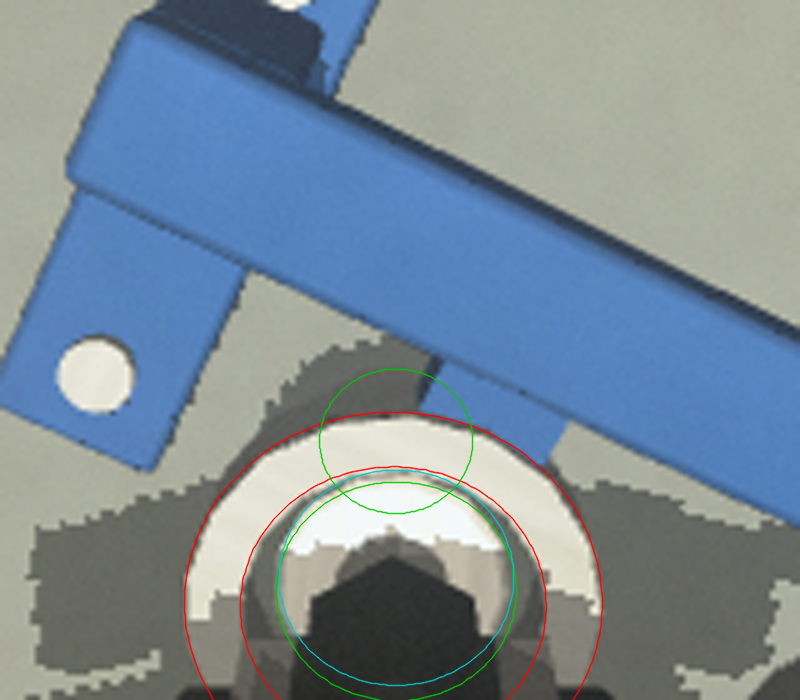

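The shoulder is about 4–5 mm below ring 1's rim with no contact force, so ring 1 lets it through. Drawing it out.

Emit:
play_rows --gripper '[1, 1, 1, 1, 1, 1, 1, 1]' --xyz '[[0, 0, -5], [0, 0, -10], [0, 0, -13], [0, 0, -15], [0, 0, -15], [0, 0, -14], [0, 0, -7], [0, 0, 0]]' --delta_rot '[[0, 0, 0], [0, 0, 0], [0, 0, 0], [0, 0, 0], [0, 0, 0], [0, 0, 0], [0, 0, 0], [0, 0, 0]]'

```text
t: 10.8
ee_pos: [0.635, 0.0817, 0.1827]
orientation: [0.993, 0.12, 0.004, -0.001]
force: [0.0, 0.7, -2.1]
gripper_width: 0.18
```

```bash
python3 go.py 2; python3 look.py w14; python3 - <<'E'
from rings import *
o=observe(); s=snapshot("wrist"); rs=fit(s,o); print(o["ee_pos"])
for e,e2 in rs: print(hit(s,e[0],.085,o).round(4),hit(s,e2[0],.085,o).round(4))
E
python3 go.py 2
```

```text
t 10.8 ee [0.635  0.0817 0.1827] foot z 0.1189 tiltfix [-0.0004 -0.008   0.    ] F [ 0.   0.7 -2.1] w 0.18 yaw 13.7 move to ring 2 [-32.26  61.67]
10.8 [0.63505 0.0817  0.18269] tilt fix [-0.0004 -0.008   0.    ] [ 0.02  0.71 -2.06] 13.74 0.18
10.85 [0.63502 0.08169 0.1822 ] tilt fix [-0.0004 -0.0079 -0.    ] [ 0.4   0.01 -1.53] 13.74 0.179
ring 1 [0.6234 0.0782] move [-12.1   0.6  -0.1] px [257.4 196. ]
ring 2 [0.6087 0.0105] move [-42.4  62.9  -0.4] px [327.7 228.4]
ring 3 [ 0.5941 -0.0572] move [-72.8 125.2  -0.6] px [393.7 258.8]
ring 4 [ 0.5794 -0.1249] move [-103.1  187.5   -0.9] px [455.5 287.3]
0.81 [351.5, 201.1] [ 0.63816116 -0.00174604  0.085     ]
[0.63393401 0.08167657 0.17905397]
t 11.0 ee [0.6336 0.0816 0.1782] foot z 0.1144 tiltfix [-0.0006 -0.0019  0.    ] F [ 0.1 -0.3 -2.3] w 0.174 yaw 13.7 move to ring 2 [-30.84  61.92]
```

View pics/w14.png

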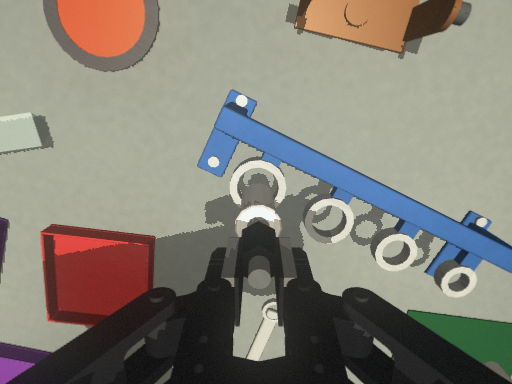

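Emit:
play_rows --gripper '[1, 1, 1, 1, 1, 1, 1]' --xyz '[[-6, 12, 0], [-9, 19, 2], [-9, 18, 3], [-5, 10, 4], [-2, 3, 4], [0, 0, 3], [0, 0, 0]]' --delta_rot '[[0, 0, 0], [0, 0, 0], [0, 0, 0], [0, 0, 0], [0, 0, 0], [0, 0, 0], [0, 0, 0]]'

```text
t: 11.58
ee_pos: [0.6144, 0.0103, 0.1535]
orientation: [0.993, 0.12, -0.005, -0.0]
force: [0.5, 0.4, -1.3]
gripper_width: 0.176
```

```bash
sed -i 's/-2.74,1.73/-2.74,1.33/' go.py; python3 go.py 2; python3 ov.py 2 w15; python3 go.py 2
```

```text
t 11.58 ee [0.6144 0.0103 0.1535] foot z 0.0897 tiltfix [-0.0012  0.0095  0.    ] F [ 0.5  0.4 -1.3] w 0.176 yaw 13.8 move to ring 2 [ 4.79 -2.36]
t 11.58 ee [0.6144 0.0103 0.1535] foot z 0.0897 tiltfix [-0.0012  0.0095  0.    ] F [ 0.5  0.4 -1.3] w 0.176 yaw 13.8 move to ring 2 [ 4.79 -2.36]
t 11.63 ee [0.6144 0.0105 0.1538] foot z 0.09 tiltfix [-0.0011  0.0094  0.    ] F [ 0.3 -0.3 -2.4] w 0.181 yaw 13.8 move to ring 2 [ 4.67 -2.2 ]
```

View pics/w15.png

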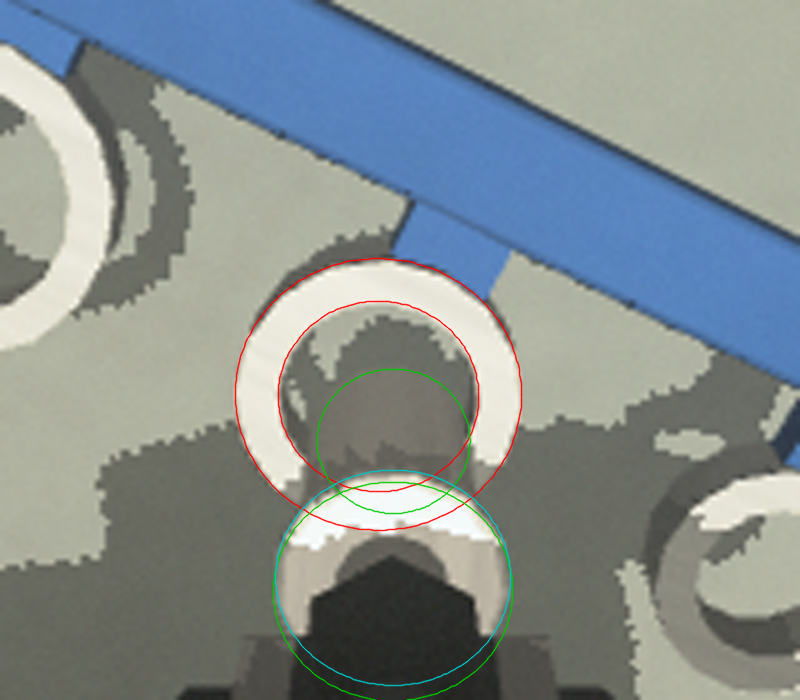

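Emit:
play_rows --gripper '[1, 1, 1, 1]' --xyz '[[2.5, -1.2, 0], [2, -1, 0], [0, 0, 0], [0, 0, 0]]' --delta_rot '[[-0.001, 0.009, 0], [0, 0, 0], [0, 0, 0], [0, 0, 0]]'

```text
t: 11.97
ee_pos: [0.6193, 0.0163, 0.1539]
orientation: [0.993, 0.121, 0.001, -0.0]
force: [0.7, -0.9, -1.8]
gripper_width: 0.181
```

```bash
python3 go.py 2; python3 ov.py 2 w16; python3 go.py 2
```

```text
t 11.97 ee [0.6193 0.0163 0.1539] foot z 0.0901 tiltfix [ 0.     -0.0012 -0.    ] F [ 0.7 -0.9 -1.8] w 0.181 yaw 13.9 move to ring 2 [-1.5   2.27]
t 11.97 ee [0.6193 0.0163 0.1539] foot z 0.0901 tiltfix [ 0.     -0.0012 -0.    ] F [ 0.7 -0.9 -1.8] w 0.181 yaw 13.9 move to ring 2 [-1.5   2.27]
t 12.02 ee [0.6193 0.0164 0.1539] foot z 0.0901 tiltfix [-0.     -0.0012 -0.    ] F [-0.7  0.7 -1.6] w 0.18 yaw 13.9 move to ring 2 [-1.5   2.31]
```

View pics/w16.png

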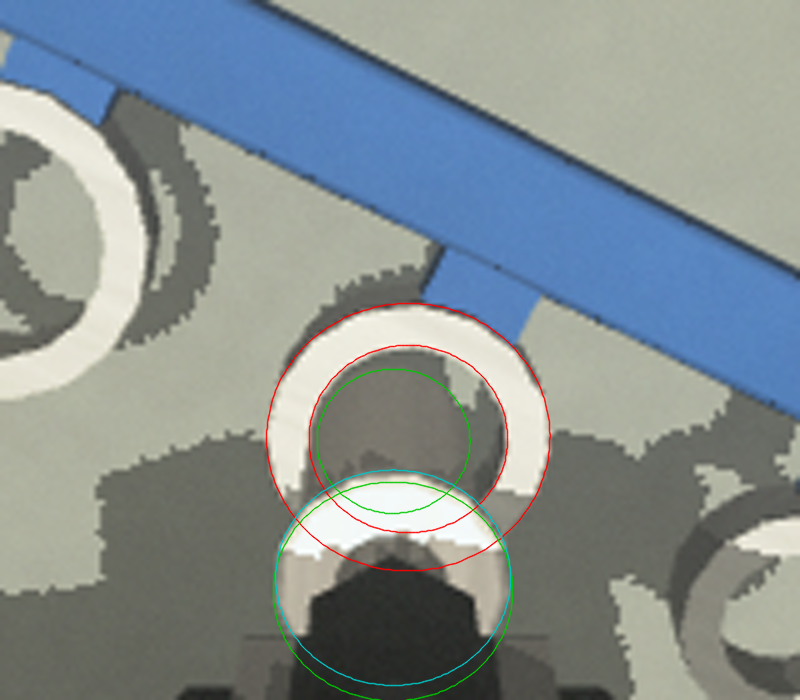

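Emit:
play_rows --gripper '[1, 1, 1, 1]' --xyz '[[-1.3, 2.0, 0], [0, 0, 0], [0, 0, 0], [0, 0, 0]]' --delta_rot '[[0, -0.001, 0], [0, 0, 0], [0, 0, 0], [0, 0, 0]]'

```text
t: 12.35
ee_pos: [0.6187, 0.0144, 0.1543]
orientation: [0.993, 0.122, 0.0, -0.0]
force: [-0.7, 1.1, -1.6]
gripper_width: 0.178
```

```bash
python3 go.py 2; python3 ov.py 2 w17; python3 go.py 2
```

```text
t 12.35 ee [0.6187 0.0144 0.1543] foot z 0.0905 tiltfix [-0.     -0.0006 -0.    ] F [-0.7  1.1 -1.6] w 0.178 yaw 14.0 move to ring 2 [-0.43  0.56]
t 12.35 ee [0.6187 0.0144 0.1543] foot z 0.0905 tiltfix [-0.     -0.0006 -0.    ] F [-0.7  1.1 -1.6] w 0.178 yaw 14.0 move to ring 2 [-0.43  0.56]
t 12.4 ee [0.6187 0.0144 0.1543] foot z 0.0905 tiltfix [-0.0001 -0.0007  0.    ] F [-0.9 -0.5 -1.4] w 0.18 yaw 14.0 move to ring 2 [-0.43  0.55]
```

View pics/w17.png

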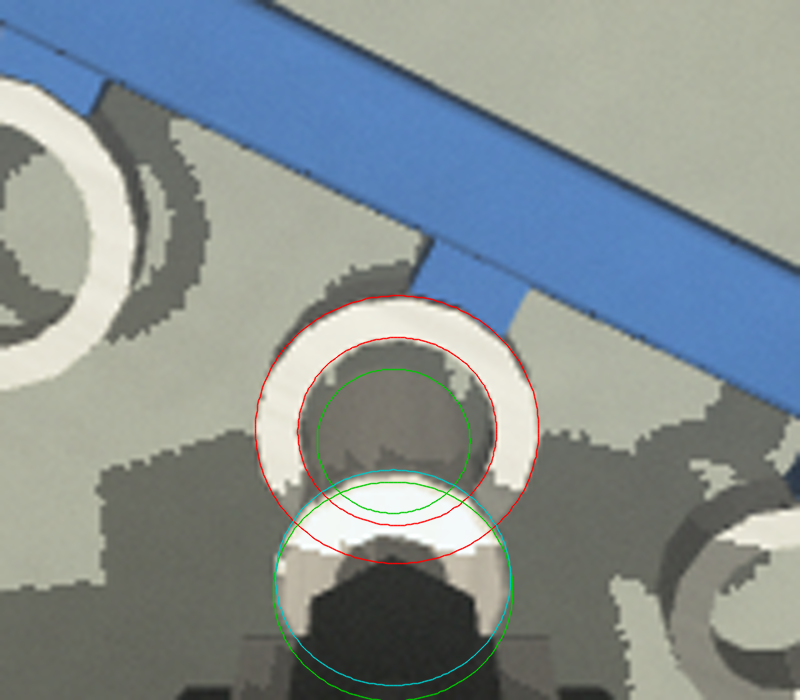

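Emit:
play_rows --gripper '[1, 1, 1, 1, 1, 1, 1, 1]' --xyz '[[-0.5, 0.4, 3], [0, 0, 6], [0, 0, 6], [0, 0, 7], [0, 0, 7], [0, 0, 6], [0, 0, 4], [0, 0, 0]]' --delta_rot '[[0, 0, 0], [0, 0, 0], [0, 0, 0], [0, 0, 0], [0, 0, 0], [0, 0, 0], [0, 0, 0], [0, 0, 0]]'

```text
t: 13.07
ee_pos: [0.6175, 0.0136, 0.1095]
orientation: [0.993, 0.121, -0.001, -0.0]
force: [-0.0, -0.8, -1.9]
gripper_width: 0.175
```

```bash
python3 go.py 2; python3 ov.py 2 w18; python3 go.py 2
```

```text
t 13.07 ee [0.6175 0.0136 0.1095] foot z 0.0457 tiltfix [-0.0005  0.0015 -0.    ] F [-0.  -0.8 -1.9] w 0.175 yaw 13.9 move to ring 2 [0.98 0.06]
t 13.07 ee [0.6175 0.0136 0.1095] foot z 0.0457 tiltfix [-0.0005  0.0015 -0.    ] F [-0.  -0.8 -1.9] w 0.175 yaw 13.9 move to ring 2 [0.98 0.06]
t 13.12 ee [0.6176 0.0136 0.1099] foot z 0.0461 tiltfix [-0.0004  0.0013 -0.    ] F [-0.1  0.5 -2.5] w 0.182 yaw 14.0 move to ring 2 [0.88 0.03]
```

View pics/w18.png

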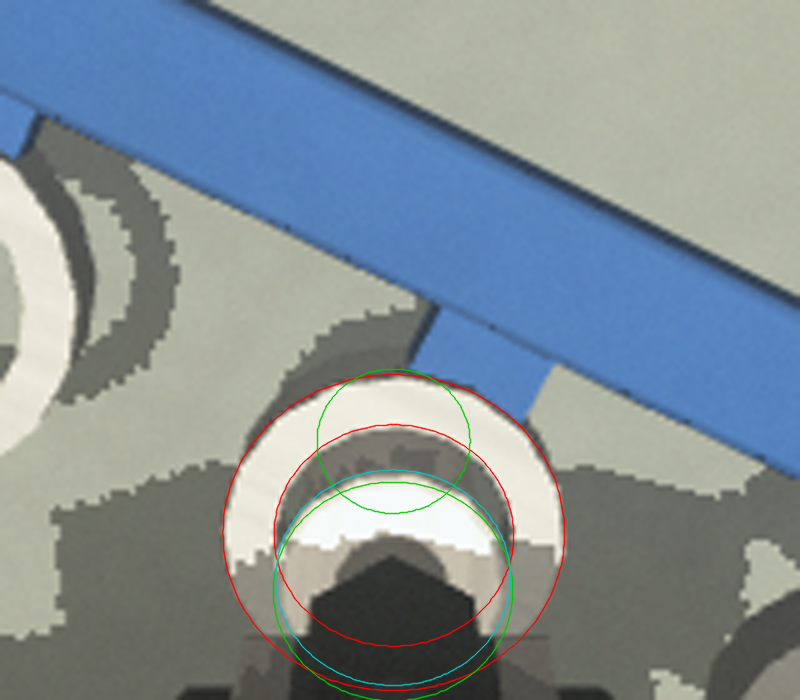

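Emit:
play_rows --gripper '[1, 1, 1, 1, 1]' --xyz '[[0.7, 0, 2], [0, 0, 3], [0, 0, 3], [0, 0, 0], [0, 0, 0]]' --delta_rot '[[0, 0.001, 0], [0, 0, 0], [0, 0, 0], [0, 0, 0], [0, 0, 0]]'

```text
t: 13.53
ee_pos: [0.6191, 0.0138, 0.1024]
orientation: [0.993, 0.121, 0.001, -0.0]
force: [-1.4, 0.1, -2.1]
gripper_width: 0.178
```

```bash
python3 go.py 2; python3 ov.py 2 w19; python3 go.py 2
```

```text
t 13.53 ee [0.6191 0.0138 0.1024] foot z 0.0386 tiltfix [ 0.     -0.0019 -0.    ] F [-1.4  0.1 -2.1] w 0.178 yaw 14.0 move to ring 2 [-0.63 -0.11]
t 13.53 ee [0.6191 0.0138 0.1024] foot z 0.0386 tiltfix [ 0.     -0.0019 -0.    ] F [-1.4  0.1 -2.1] w 0.178 yaw 14.0 move to ring 2 [-0.63 -0.11]
t 13.58 ee [0.619  0.0138 0.1023] foot z 0.0385 tiltfix [-0.0001 -0.0018 -0.    ] F [ 0.5  0.4 -1.1] w 0.179 yaw 14.0 move to ring 2 [-0.59 -0.05]
```

View pics/w19.png

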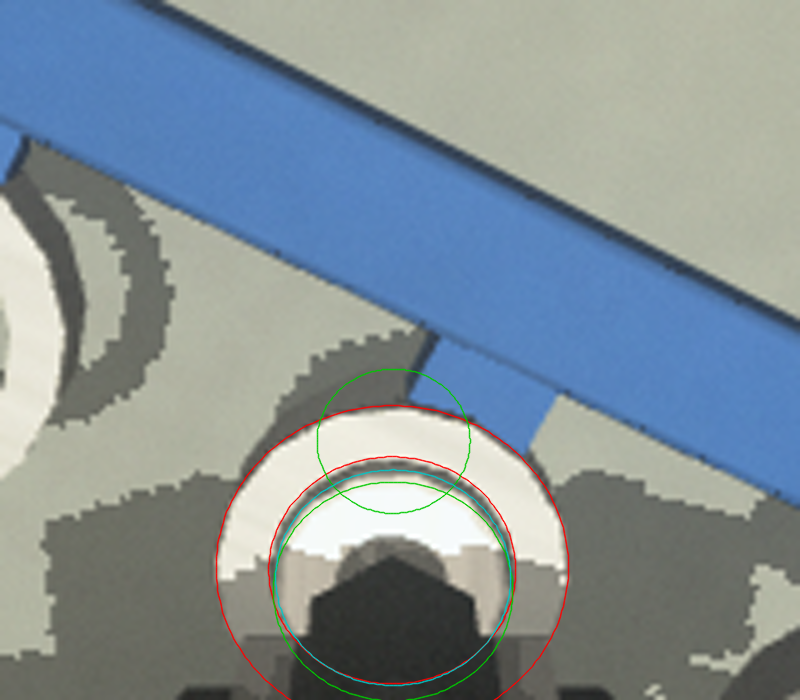

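Emit:
play_rows --gripper '[1, 1, 1]' --xyz '[[-0.7, 0, 1], [0, 0, 1], [0, 0, 0]]' --delta_rot '[[0, -0.0015, 0], [0, 0, 0], [0, 0, 0]]'

```text
t: 13.83
ee_pos: [0.6185, 0.0137, 0.1007]
orientation: [0.993, 0.121, 0.0, -0.0]
force: [0.8, 0.3, -1.5]
gripper_width: 0.181
```

```bash
python3 go.py 2; python3 ov.py 2 w20; python3 go.py 2
```

```text
t 13.83 ee [0.6185 0.0137 0.1007] foot z 0.0369 tiltfix [-0.    -0.001 -0.   ] F [ 0.8  0.3 -1.5] w 0.181 yaw 14.0 move to ring 2 [-0.07 -0.08]
t 13.83 ee [0.6185 0.0137 0.1007] foot z 0.0369 tiltfix [-0.    -0.001 -0.   ] F [ 0.8  0.3 -1.5] w 0.181 yaw 14.0 move to ring 2 [-0.07 -0.08]
t 13.88 ee [0.6186 0.0137 0.1008] foot z 0.037 tiltfix [ 0.    -0.001  0.   ] F [ 0.3 -1.3 -1.5] w 0.18 yaw 14.0 move to ring 2 [-0.08 -0.12]
```

View pics/w20.png

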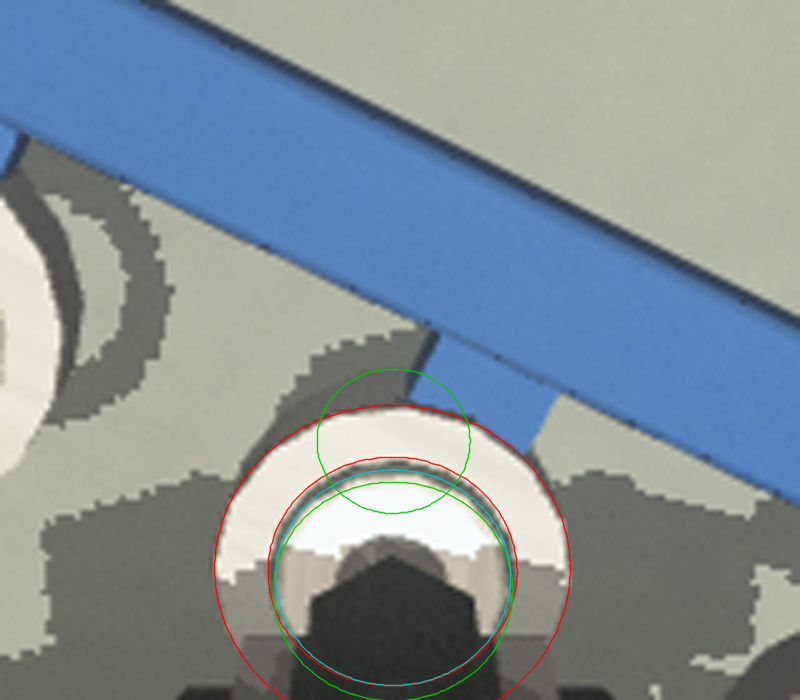

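Lined up, with the underside about 2 mm above the rim. Lowering slowly by feel.

Emit:
play_rows --gripper '[1, 1, 1, 1]' --xyz '[[0, 0, 1.5], [0, 0, 1.5], [0, 0, 1.5], [0, 0, 0]]' --delta_rot '[[0, 0, 0], [0, 0, 0], [0, 0, 0], [0, 0, 0]]'

```text
t: 14.22
ee_pos: [0.6186, 0.0137, 0.0961]
orientation: [0.993, 0.122, 0.001, -0.0]
force: [-0.2, -0.7, -2.3]
gripper_width: 0.18
```

```bash
python3 ov.py 2 w21; python3 go.py 2
```

```text
t 14.22 ee [0.6186 0.0137 0.0961] foot z 0.0323 tiltfix [ 0.     -0.0012 -0.    ] F [-0.2 -0.7 -2.3] w 0.18 yaw 14.0 move to ring 2 [-0.09 -0.12]
t 14.27 ee [0.6186 0.0136 0.0963] foot z 0.0325 tiltfix [ 0.0001 -0.0014  0.    ] F [ 0.6  0.5 -2.4] w 0.176 yaw 14.0 move to ring 2 [-0.16 -0.18]
```

View pics/w21.png

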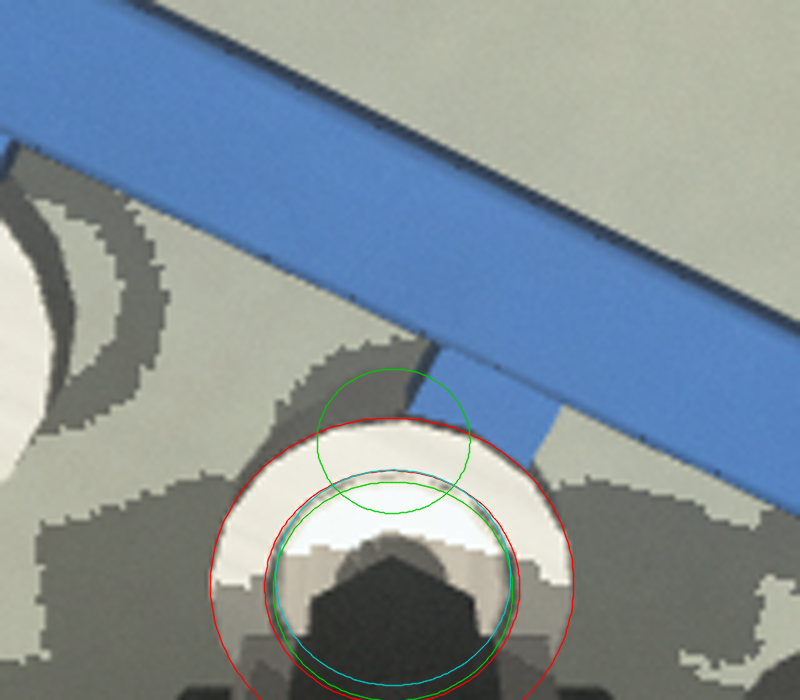

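Emit:
play_rows --gripper '[1, 1, 1, 1, 1]' --xyz '[[0, 0, 1.5], [0, 0, 1.5], [0, 0, 1.5], [0, 0, 1.5], [0, 0, 0]]' --delta_rot '[[0, 0, 0], [0, 0, 0], [0, 0, 0], [0, 0, 0], [0, 0, 0]]'

```text
t: 14.68
ee_pos: [0.6185, 0.0136, 0.0896]
orientation: [0.993, 0.122, 0.001, -0.0]
force: [0.5, -0.3, -2.5]
gripper_width: 0.174
```

```bash
python3 ov.py 2 w22; python3 go.py 2;  python3 - <<'E'
from h import *
s=snapshot("side"); save(s,"s22.png",(200,140,310,230),7)
E
```

```text
t 14.68 ee [0.6185 0.0136 0.0896] foot z 0.0258 tiltfix [ 0.0001 -0.0012  0.    ] F [ 0.5 -0.3 -2.5] w 0.174 yaw 14.0 move to ring 2 [-0.07 -0.18]
t 14.73 ee [0.6186 0.0136 0.0898] foot z 0.026 tiltfix [ 0.0002 -0.0014 -0.    ] F [ 0.7  0.6 -2.8] w 0.176 yaw 14.0 move to ring 2 [-0.13 -0.21]
```

View pics/w22.png

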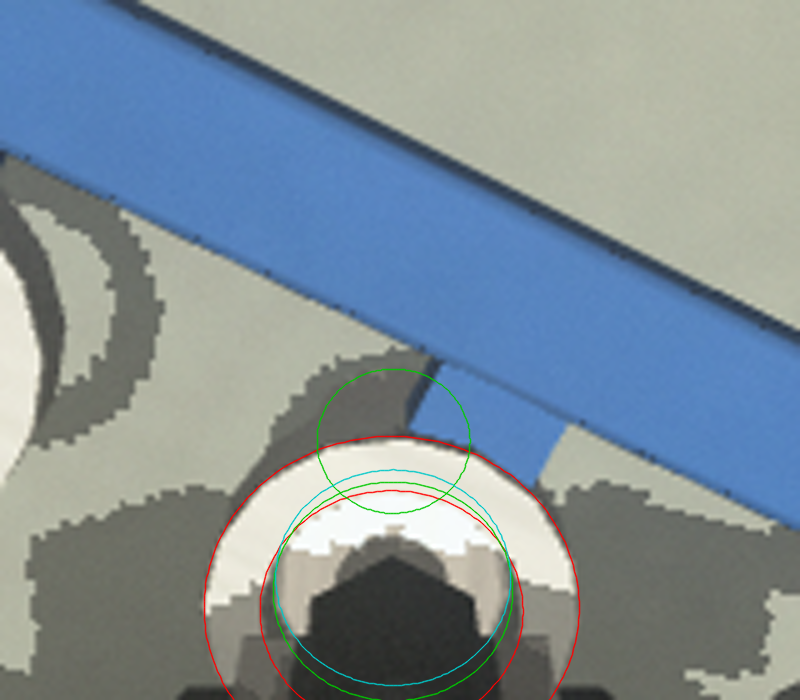

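View pics/s22.png

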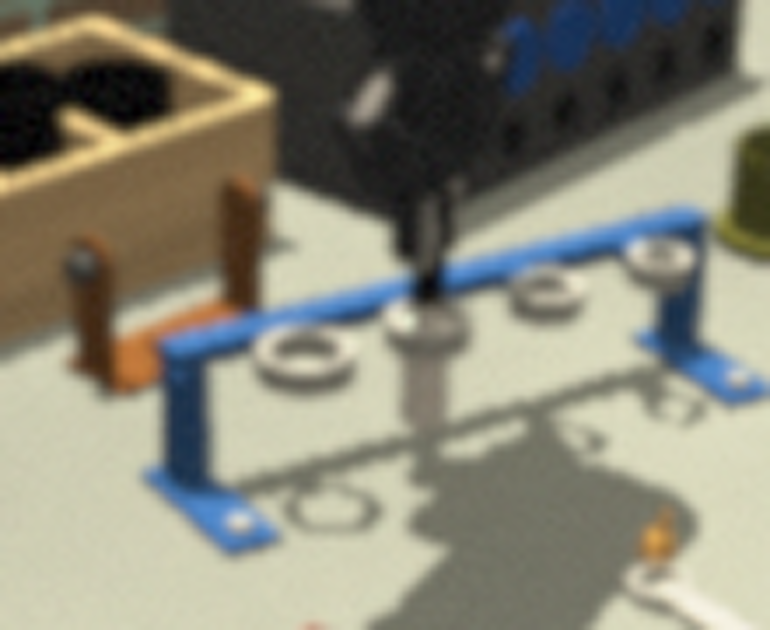

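The shoulder went down into ring 2 as well, with its top about 5 mm below the rim and no contact force. Drawing it out.

Emit:
play_rows --gripper '[1, 1, 1, 1, 1, 1, 1, 1]' --xyz '[[0, 0, -3], [0, 0, -5], [0, 0, -9], [0, 0, -12], [0, 0, -15], [0, 0, -15], [0, 0, -10], [0, 0, -3]]' --delta_rot '[[0, 0, 0], [0, 0, 0], [0, 0, 0], [0, 0, 0], [0, 0, 0], [0, 0, 0], [0, 0, 0], [0, 0, 0]]'

```text
t: 15.45
ee_pos: [0.619, 0.0133, 0.1707]
orientation: [0.993, 0.122, 0.002, 0.0]
force: [0.3, 0.3, -2.3]
gripper_width: 0.174
```

Emit:
play_rows --gripper '[1, 1]' --xyz '[[0, 0, 0], [0, 0, 0]]' --delta_rot '[[0, 0, 0], [0, 0, 0]]'

```text
t: 15.62
ee_pos: [0.6198, 0.0135, 0.1731]
orientation: [0.993, 0.122, 0.004, -0.0]
force: [0.5, 0.1, -2.0]
gripper_width: 0.181
```

```bash
python3 go.py 3
```

```text
t 15.62 ee [0.6198 0.0135 0.1731] foot z 0.1093 tiltfix [ 0.0009 -0.0077  0.    ] F [ 0.5  0.1 -2. ] w 0.181 yaw 14.0 move to ring 3 [-32.59  62.11]
```

Emit:
play_rows --gripper '[1, 1, 1, 1, 1, 1, 1, 1]' --xyz '[[-6, 12, 0], [-9, 18, 0], [-8, 16, 2], [-5, 9, 3], [-2, 3, 3], [0, 0, 2], [0, 0, 0], [0, 0, 0]]' --delta_rot '[[0, -0.004, 0], [0, 0, 0], [0, 0, 0], [0, 0, 0], [0, 0, 0], [0, 0, 0], [0, 0, 0], [0, 0, 0]]'

```text
t: 16.28
ee_pos: [0.6014, -0.0535, 0.1565]
orientation: [0.993, 0.122, -0.003, -0.0]
force: [0.0, -0.8, -2.0]
gripper_width: 0.179
```

```bash
python3 go.py 3;python3 ov.py 3 w23; python3 go.py 3
```

```text
t 16.28 ee [ 0.6014 -0.0535  0.1565] foot z 0.0927 tiltfix [-0.001   0.0051 -0.    ] F [ 0.  -0.8 -2. ] w 0.179 yaw 14.0 move to ring 3 [1.42 1.51]
t 16.28 ee [ 0.6014 -0.0535  0.1565] foot z 0.0927 tiltfix [-0.001   0.0051 -0.    ] F [ 0.  -0.8 -2. ] w 0.179 yaw 14.0 move to ring 3 [1.42 1.51]
t 16.33 ee [ 0.6014 -0.0533  0.1564] foot z 0.0926 tiltfix [-0.001   0.0052  0.    ] F [-0.7 -0.4 -2. ] w 0.18 yaw 14.0 move to ring 3 [1.35 1.68]
```

View pics/w23.png

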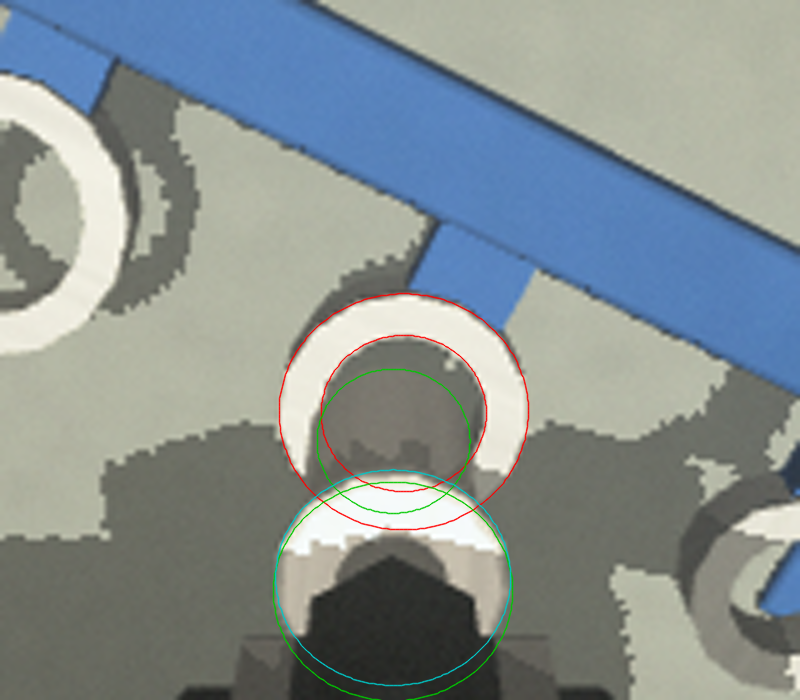

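Emit:
play_rows --gripper '[1, 1, 1, 1]' --xyz '[[0.8, 1.4, 0], [0, 0, 0], [0, 0, 0], [0, 0, 0]]' --delta_rot '[[-0.001, 0.005, 0], [0, 0, 0], [0, 0, 0], [0, 0, 0]]'

```text
t: 16.67
ee_pos: [0.6033, -0.0528, 0.1566]
orientation: [0.992, 0.123, 0.0, -0.0]
force: [0.1, 0.1, -1.4]
gripper_width: 0.178
```

```bash
python3 go.py 3;python3 ov.py 3 w24; python3 go.py 3
```

```text
t 16.67 ee [ 0.6033 -0.0528  0.1566] foot z 0.0928 tiltfix [-0.     -0.0009  0.    ] F [ 0.1  0.1 -1.4] w 0.178 yaw 14.1 move to ring 3 [-0.58  1.78]
t 16.67 ee [ 0.6033 -0.0528  0.1566] foot z 0.0928 tiltfix [-0.     -0.0009  0.    ] F [ 0.1  0.1 -1.4] w 0.178 yaw 14.1 move to ring 3 [-0.58  1.78]
t 16.72 ee [ 0.6032 -0.0528  0.1566] foot z 0.0928 tiltfix [ 0.     -0.0008  0.    ] F [ 0.3 -0.3 -1.3] w 0.179 yaw 14.1 move to ring 3 [-0.55  1.76]
```

View pics/w24.png

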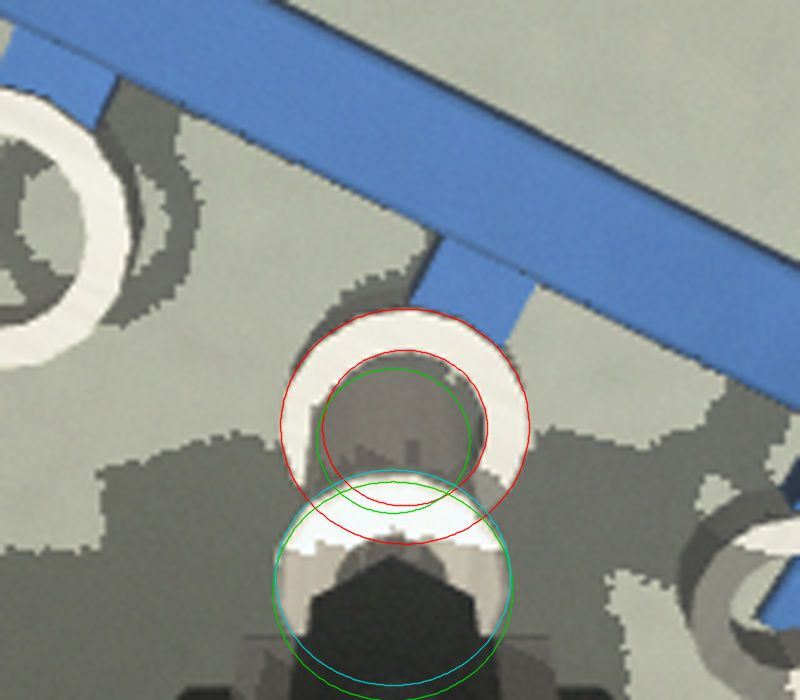

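Foot is 2 mm left of the ring in the picture; correcting y by about 1.7 and x by −0.5.

Emit:
play_rows --gripper '[1, 1, 1, 1]' --xyz '[[-0.4, 1.8, 0], [0, 0, 0], [0, 0, 0], [0, 0, 0]]' --delta_rot '[[0, -0.001, 0], [0, 0, 0], [0, 0, 0], [0, 0, 0]]'

```text
t: 17.05
ee_pos: [0.6035, -0.0546, 0.1569]
orientation: [0.992, 0.123, 0.0, 0.0]
force: [-0.7, 0.5, -2.1]
gripper_width: 0.18
```

```bash
python3 go.py 3;python3 ov.py 3 w25; python3 go.py 3
```

```text
t 17.05 ee [ 0.6035 -0.0546  0.1569] foot z 0.0931 tiltfix [ 0.0001 -0.0002 -0.    ] F [-0.7  0.5 -2.1] w 0.18 yaw 14.2 move to ring 3 [-0.35 -0.03]
t 17.05 ee [ 0.6035 -0.0546  0.1569] foot z 0.0931 tiltfix [ 0.0001 -0.0002 -0.    ] F [-0.7  0.5 -2.1] w 0.18 yaw 14.2 move to ring 3 [-0.35 -0.03]
t 17.1 ee [ 0.6035 -0.0546  0.1569] foot z 0.0931 tiltfix [ 0.0001 -0.0002 -0.    ] F [-0.1 -0.7 -2.4] w 0.176 yaw 14.2 move to ring 3 [-0.36 -0.03]
```

View pics/w25.png

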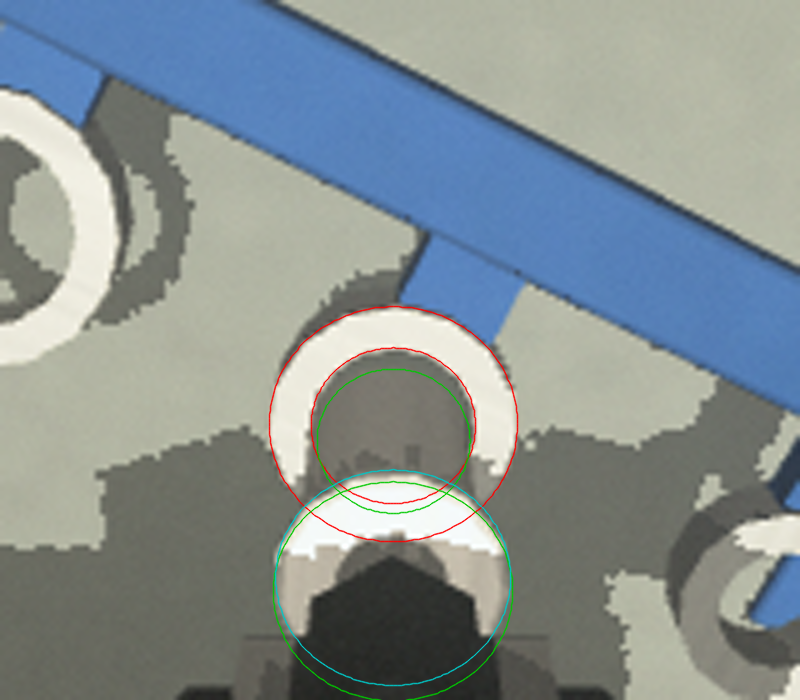

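Emit:
play_rows --gripper '[1, 1, 1, 1, 1]' --xyz '[[-0.4, -0.1, 1.5], [0, 0, 2], [0, 0, 1], [0, 0, 0], [0, 0, 0]]' --delta_rot '[[0, 0, 0], [0, 0, 0], [0, 0, 0], [0, 0, 0], [0, 0, 0]]'

```text
t: 17.52
ee_pos: [0.6029, -0.0546, 0.1517]
orientation: [0.992, 0.123, -0.0, -0.0]
force: [0.6, 0.4, -1.7]
gripper_width: 0.18
```

```bash
python3 go.py 3;python3 ov.py 3 w26; python3 go.py 3
```

```text
t 17.52 ee [ 0.6029 -0.0546  0.1517] foot z 0.0879 tiltfix [-0.0001  0.0001  0.    ] F [ 0.6  0.4 -1.7] w 0.18 yaw 14.1 move to ring 3 [0.23 0.08]
t 17.52 ee [ 0.6029 -0.0546  0.1517] foot z 0.0879 tiltfix [-0.0001  0.0001  0.    ] F [ 0.6  0.4 -1.7] w 0.18 yaw 14.1 move to ring 3 [0.23 0.08]
t 17.57 ee [ 0.6029 -0.0546  0.1517] foot z 0.0879 tiltfix [-0.0001  0.0001  0.    ] F [ 0.5  0.3 -1.3] w 0.178 yaw 14.1 move to ring 3 [0.23 0.07]
```

View pics/w26.png

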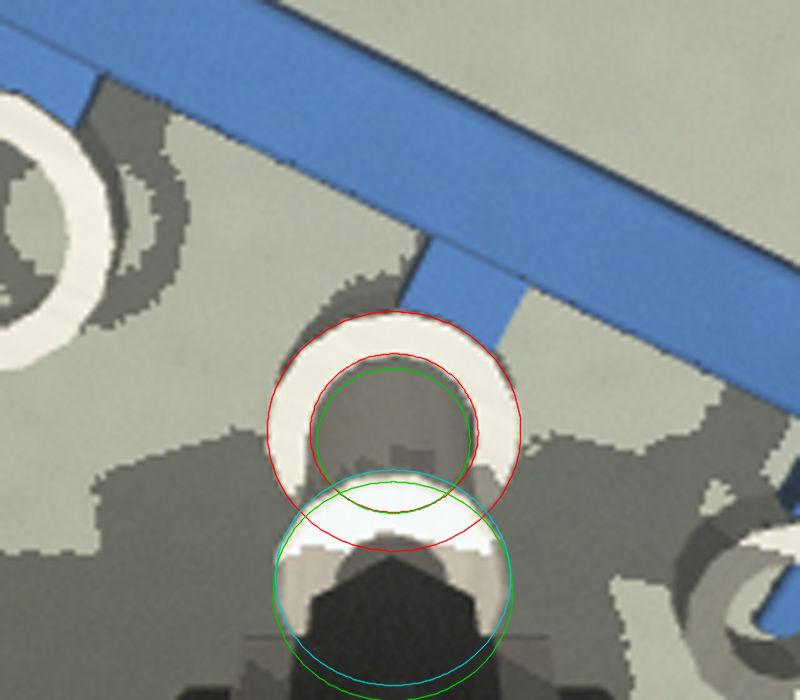

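Foot and ring 3 now look concentric. I'll enter gently.

Emit:
play_rows --gripper '[1, 1, 1, 1, 1, 1]' --xyz '[[0.1, 0, 1], [0, 0, 1], [0, 0, 1], [0, 0, 1], [0, 0, 1], [0, 0, 0]]' --delta_rot '[[0, 0, 0], [0, 0, 0], [0, 0, 0], [0, 0, 0], [0, 0, 0], [0, 0, 0]]'

```text
t: 18.07
ee_pos: [0.6031, -0.0546, 0.1463]
orientation: [0.992, 0.123, 0.0, 0.0]
force: [0.6, 0.7, -2.0]
gripper_width: 0.175
```

```bash
python3 go.py 3;python3 ov.py 3 w27; python3 go.py 3
```

```text
t 18.07 ee [ 0.6031 -0.0546  0.1463] foot z 0.0825 tiltfix [ 0. -0. -0.] F [ 0.6  0.7 -2. ] w 0.175 yaw 14.2 move to ring 3 [0.07 0.04]
t 18.07 ee [ 0.6031 -0.0546  0.1463] foot z 0.0825 tiltfix [ 0. -0. -0.] F [ 0.6  0.7 -2. ] w 0.175 yaw 14.2 move to ring 3 [0.07 0.04]
t 18.12 ee [ 0.6031 -0.0546  0.1464] foot z 0.0826 tiltfix [ 0.     -0.0001  0.    ] F [-0.1  1.1 -2.6] w 0.182 yaw 14.1 move to ring 3 [0.06 0.02]
```

View pics/w27.png

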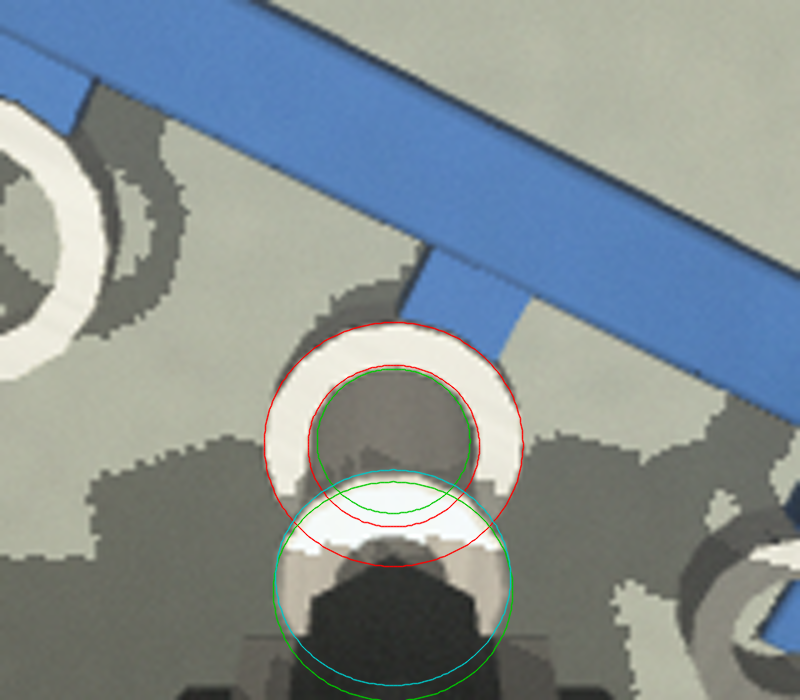

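Emit:
play_rows --gripper '[1, 1, 1, 1, 1, 1]' --xyz '[[0, 0, 1], [0, 0, 1], [0, 0, 1.5], [0, 0, 1.5], [0, 0, 1.5], [0, 0, 0]]' --delta_rot '[[0, 0, 0], [0, 0, 0], [0, 0, 0], [0, 0, 0], [0, 0, 0], [0, 0, 0]]'

```text
t: 18.62
ee_pos: [0.6031, -0.0547, 0.1393]
orientation: [0.992, 0.123, 0.0, 0.0]
force: [0.5, 0.3, -1.1]
gripper_width: 0.181
```

```bash
python3 go.py 3;python3 ov.py 3 w28; python3 go.py 3
```

```text
t 18.62 ee [ 0.6031 -0.0547  0.1393] foot z 0.0755 tiltfix [ 0.0001 -0.0001  0.    ] F [ 0.5  0.3 -1.1] w 0.181 yaw 14.1 move to ring 3 [ 0.08 -0.01]
t 18.62 ee [ 0.6031 -0.0547  0.1393] foot z 0.0755 tiltfix [ 0.0001 -0.0001  0.    ] F [ 0.5  0.3 -1.1] w 0.181 yaw 14.1 move to ring 3 [ 0.08 -0.01]
t 18.67 ee [ 0.6031 -0.0547  0.1394] foot z 0.0756 tiltfix [ 0.0001 -0.0002 -0.    ] F [-0.3  0.9 -1.6] w 0.176 yaw 14.1 move to ring 3 [ 0.06 -0.02]
```

View pics/w28.png

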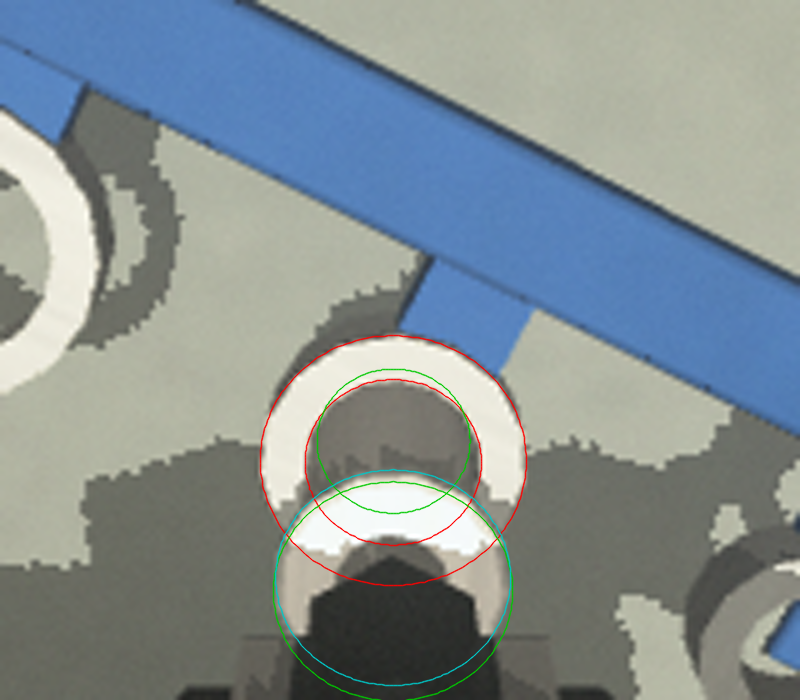

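The foot is about 9 mm inside ring 3 with no contact. Continuing down.

Emit:
play_rows --gripper '[1, 1, 1, 1, 1, 1, 1]' --xyz '[[0, 0, 2], [0, 0, 3], [0, 0, 4], [0, 0, 4], [0, 0, 3], [0, 0, 2], [0, 0, 0]]' --delta_rot '[[0, 0, 0], [0, 0, 0], [0, 0, 0], [0, 0, 0], [0, 0, 0], [0, 0, 0], [0, 0, 0]]'

```text
t: 19.25
ee_pos: [0.6029, -0.0547, 0.1191]
orientation: [0.992, 0.123, -0.0, -0.0]
force: [0.9, -0.3, -2.1]
gripper_width: 0.176
```

```bash
python3 go.py 3;python3 ov.py 3 w29; python3 go.py 3
```

```text
t 19.25 ee [ 0.6029 -0.0547  0.1191] foot z 0.0553 tiltfix [-0.0001  0.0004 -0.    ] F [ 0.9 -0.3 -2.1] w 0.176 yaw 14.1 move to ring 3 [0.26 0.02]
t 19.25 ee [ 0.6029 -0.0547  0.1191] foot z 0.0553 tiltfix [-0.0001  0.0004 -0.    ] F [ 0.9 -0.3 -2.1] w 0.176 yaw 14.1 move to ring 3 [0.26 0.02]
t 19.3 ee [ 0.6029 -0.0547  0.1193] foot z 0.0555 tiltfix [ 0.      0.0003 -0.    ] F [-0.2 -0.1 -1.5] w 0.173 yaw 14.1 move to ring 3 [ 0.21 -0.  ]
```

View pics/w29.png

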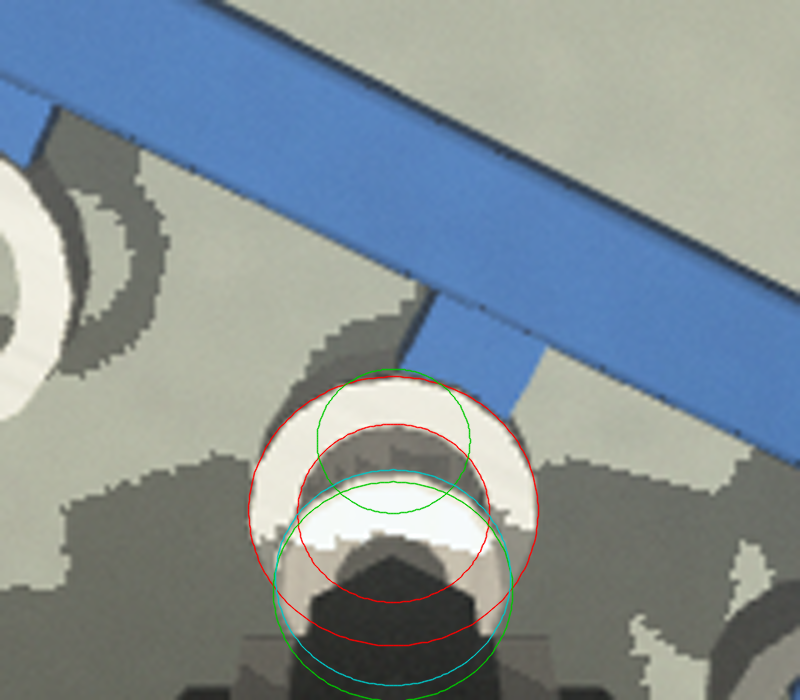

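Emit:
play_rows --gripper '[1, 1, 1, 1, 1, 1, 1]' --xyz '[[0.1, 0, 2], [0, 0, 3], [0, 0, 4], [0, 0, 3], [0, 0, 2], [0, 0, 1], [0, 0, 0]]' --delta_rot '[[0, 0, 0], [0, 0, 0], [0, 0, 0], [0, 0, 0], [0, 0, 0], [0, 0, 0], [0, 0, 0]]'

```text
t: 19.88
ee_pos: [0.6031, -0.0547, 0.103]
orientation: [0.992, 0.123, 0.0, 0.0]
force: [0.6, 0.3, -1.8]
gripper_width: 0.181
```

```bash
python3 go.py 3;python3 ov.py 3 w30; python3 go.py 3
```

```text
t 19.88 ee [ 0.6031 -0.0547  0.103 ] foot z 0.0392 tiltfix [ 0.0002 -0.0001  0.    ] F [ 0.6  0.3 -1.8] w 0.181 yaw 14.1 move to ring 3 [ 0.03 -0.06]
t 19.88 ee [ 0.6031 -0.0547  0.103 ] foot z 0.0392 tiltfix [ 0.0002 -0.0001  0.    ] F [ 0.6  0.3 -1.8] w 0.181 yaw 14.1 move to ring 3 [ 0.03 -0.06]
t 19.93 ee [ 0.6032 -0.0547  0.1031] foot z 0.0393 tiltfix [ 0.0002 -0.0002 -0.    ] F [ 0.2  0.4 -1.7] w 0.18 yaw 14.1 move to ring 3 [-0.   -0.08]
```

View pics/w30.png

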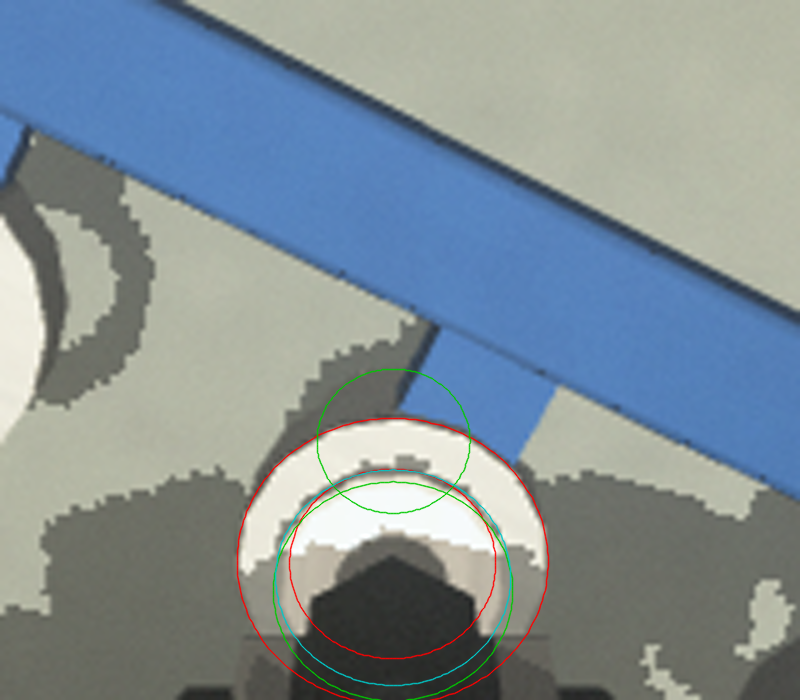

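Emit:
play_rows --gripper '[1, 1, 1, 1, 1]' --xyz '[[0, 0, 1], [0, 0, 1], [0, 0, 1], [0, 0, 0.5], [0, 0, 0]]' --delta_rot '[[0, 0, 0], [0, 0, 0], [0, 0, 0], [0, 0, 0], [0, 0, 0]]'

```text
t: 20.35
ee_pos: [0.6034, -0.0547, 0.0999]
orientation: [0.992, 0.123, 0.0, 0.0]
force: [-0.4, -0.1, -1.7]
gripper_width: 0.18
```

Emit:
play_rows --gripper '[1, 1, 1]' --xyz '[[0, 0, 0.5], [0, 0, 0.5], [0, 0, 0]]' --delta_rot '[[0, 0, 0], [0, 0, 0], [0, 0, 0]]'

```text
t: 20.6
ee_pos: [0.6034, -0.0547, 0.099]
orientation: [0.992, 0.123, 0.001, 0.0]
force: [-1.0, -0.6, -2.5]
gripper_width: 0.179
```

```bash
python3 go.py 3
```

```text
t 20.6 ee [ 0.6034 -0.0547  0.099 ] foot z 0.0352 tiltfix [ 0.0005 -0.0011  0.    ] F [-1.  -0.6 -2.5] w 0.179 yaw 14.2 move to ring 3 [-0.27 -0.18]
```

Emit:
play_rows --gripper '[1, 1, 1]' --xyz '[[-0.1, 0, 0.5], [0, 0, 0.5], [0, 0, 0]]' --delta_rot '[[0, -0.001, 0], [0, 0, 0], [0, 0, 0]]'

```text
t: 20.85
ee_pos: [0.6037, -0.0547, 0.099]
orientation: [0.992, 0.123, 0.001, 0.0]
force: [-0.5, -1.6, -2.4]
gripper_width: 0.183
```

Emit:
play_rows --gripper '[1, 1, 1]' --xyz '[[0, 0, 0.5], [0, 0, 0.5], [0, 0, 0]]' --delta_rot '[[0, 0, 0], [0, 0, 0], [0, 0, 0]]'

```text
t: 21.1
ee_pos: [0.6038, -0.0547, 0.099]
orientation: [0.992, 0.123, 0.001, 0.001]
force: [-1.4, 0.8, -0.9]
gripper_width: 0.184
```

```bash
python3 go.py 3;python3 ov.py 3 w31; python3 go.py 3
```

```text
t 21.1 ee [ 0.6038 -0.0547  0.099 ] foot z 0.0352 tiltfix [ 0.0013 -0.002  -0.    ] F [-1.4  0.8 -0.9] w 0.184 yaw 14.2 move to ring 3 [-0.63 -0.27]
t 21.1 ee [ 0.6038 -0.0547  0.099 ] foot z 0.0352 tiltfix [ 0.0013 -0.002  -0.    ] F [-1.4  0.8 -0.9] w 0.184 yaw 14.2 move to ring 3 [-0.63 -0.27]
t 21.15 ee [ 0.6038 -0.0548  0.0989] foot z 0.0351 tiltfix [ 0.0013 -0.0019  0.    ] F [-1.9 -0.2  1.8] w 0.176 yaw 14.2 move to ring 3 [-0.59 -0.29]
```

View pics/w31.png

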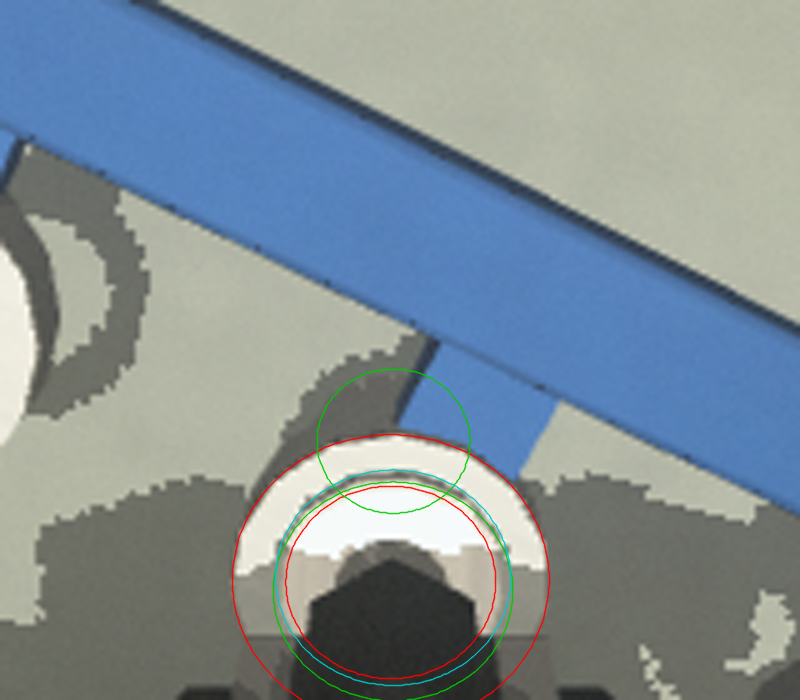

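It stops at TCP z 0.099, which puts the underside at 0.085, right on the rim. The shank is inside the bore and the shoulder overlaps the rim all round, so this is a true stop. I'll ease the side load and release.

Emit:
play_rows --gripper '[1, 1, 1]' --xyz '[[-0.4, -0.1, 0], [0, 0, 0], [0, 0, 0]]' --delta_rot '[[0.001, -0.002, 0], [0, 0, 0], [0, 0, 0]]'

```text
t: 21.4
ee_pos: [0.6036, -0.0548, 0.0989]
orientation: [0.992, 0.123, 0.0, 0.0]
force: [-1.1, 0.9, -0.1]
gripper_width: 0.174
```

```bash
python3 go.py 3
```

```text
t 21.4 ee [ 0.6036 -0.0548  0.0989] foot z 0.0351 tiltfix [ 0.0003 -0.0003 -0.    ] F [-1.1  0.9 -0.1] w 0.174 yaw 14.2 move to ring 3 [-0.39 -0.22]
```

Emit:
play_rows --gripper '[0.85, 0.75, 0.65, 0.55, 0.45, 0.45]' --xyz '[[0, 0, 0], [0, 0, 0], [0, 0, 0], [0, 0, 0], [0, 0, 0], [0, 0, 0]]' --delta_rot '[[0, 0, 0], [0, 0, 0], [0, 0, 0], [0, 0, 0], [0, 0, 0], [0, 0, 0]]'

```text
t: 21.9
ee_pos: [0.6042, -0.0549, 0.0989]
orientation: [0.992, 0.123, 0.001, 0.0]
force: [0.3, -0.6, -0.6]
gripper_width: 0.553
```

```bash
python3 go.py 3;python3 ov.py 3 w32; python3 - <<'E'
from h import *
s=snapshot("wrist"); save(s,"w32f.png")
s=snapshot("side"); save(s,"s32.png",(200,140,310,230),7)
E
```

```text
t 21.9 ee [ 0.6042 -0.0549  0.0989] foot z 0.0351 tiltfix [ 0.0008 -0.0016  0.    ] F [ 0.3 -0.6 -0.6] w 0.553 yaw 14.2 move to ring 3 [-1.   -0.55]
t 21.9 ee [ 0.6042 -0.0549  0.0989] foot z 0.0351 tiltfix [ 0.0008 -0.0016  0.    ] F [ 0.3 -0.6 -0.6] w 0.553 yaw 14.2 move to ring 3 [-1.   -0.55]
```

View pics/w32f.png

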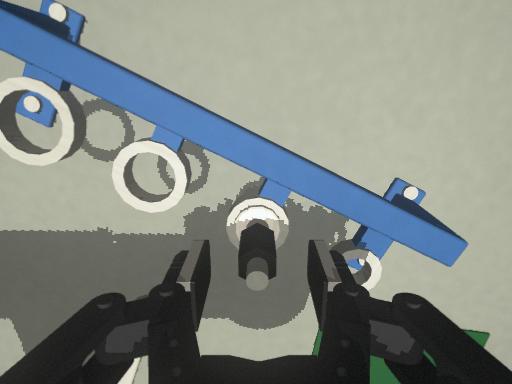

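View pics/s32.png

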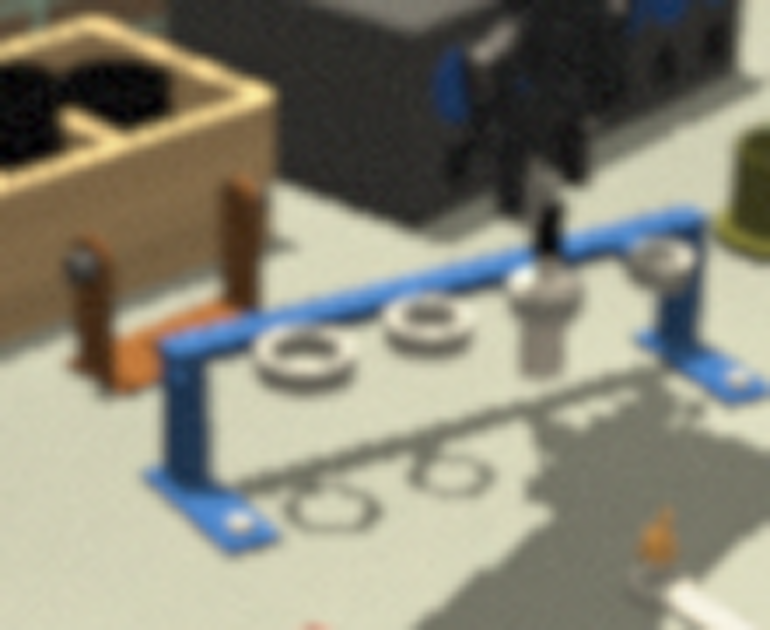

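The spigot hangs upright in ring 3 at (258,215) with the fingers clear on both sides. Retreating straight up, then checking.

Emit:
play_rows --gripper '[0.45, 0.45, 0.45, 0.45, 0.45, 0.45, 0.45, 0.45]' --xyz '[[0, 0, -6], [0, 0, -12], [0, 0, -20], [0, 0, -20], [0, 0, -20], [0, 0, -15], [0, 0, -8], [0, 0, 0]]' --delta_rot '[[0, 0, 0], [0, 0, 0], [0, 0, 0], [0, 0, 0], [0, 0, 0], [0, 0, 0], [0, 0, 0], [0, 0, 0]]'

```text
t: 22.72
ee_pos: [0.6038, -0.0556, 0.2105]
orientation: [0.992, 0.123, 0.002, 0.001]
force: [0.5, 0.5, 0.5]
gripper_width: 0.55
```

Emit:
play_rows --gripper '[0.45, 0.45, 0.45, 0.45, 0.45, 0.45, 0.45]' --xyz '[[-10, 0, 0], [-20, 0, 0], [-20, 0, 0], [-20, 0, 0], [-10, 0, 0], [0, 0, 0], [0, 0, 0]]' --delta_rot '[[0, 0, 0], [0, 0, 0], [0, 0, 0], [0, 0, 0], [0, 0, 0], [0, 0, 0], [0, 0, 0]]'

```text
t: 23.3
ee_pos: [0.5225, -0.0753, 0.2074]
orientation: [0.992, 0.123, 0.001, 0.0]
force: [0.7, 0.1, 0.6]
gripper_width: 0.55
```

```bash
python3 go.py 3; python3 - <<'E'
from h import *
o=observe()
s=snapshot("wrist"); save(s,"w33f.png")
s=snapshot("side"); save(s,"s33.png",(200,130,380,250),4.4)
s=snapshot("top"); save(s,"t33.png",(180,90,400,240),3.6)
E
```

```text
t 23.3 ee [ 0.5225 -0.0753  0.2074] foot z 0.1436 tiltfix [ 0.0006 -0.001   0.    ] F [0.7 0.1 0.6] w 0.55 yaw 14.2 move to ring 3 [83.25 -0.33]
```

View pics/w33f.png

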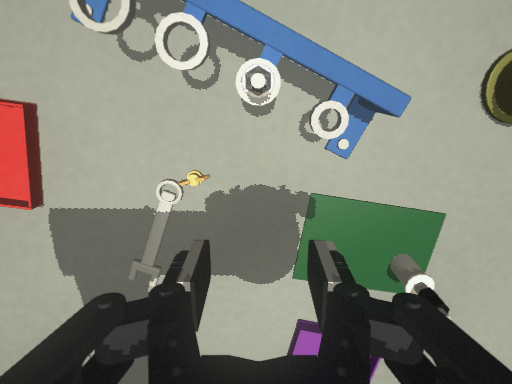

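View pics/s33.png

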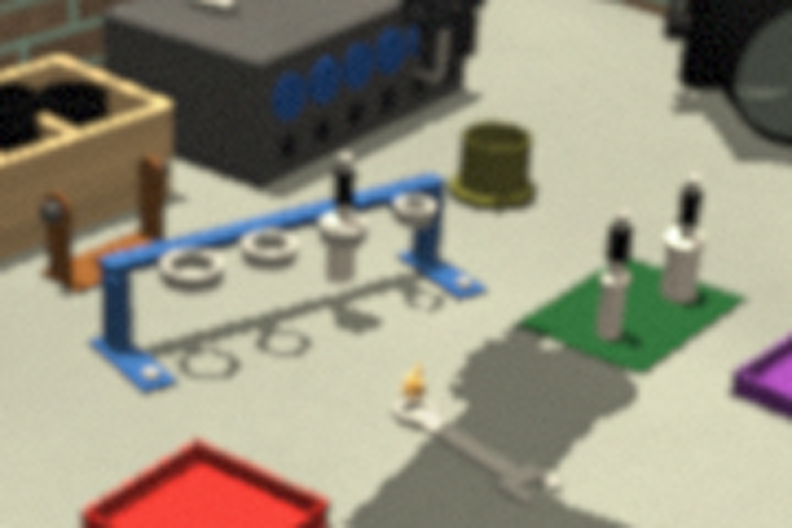

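View pics/t33.png

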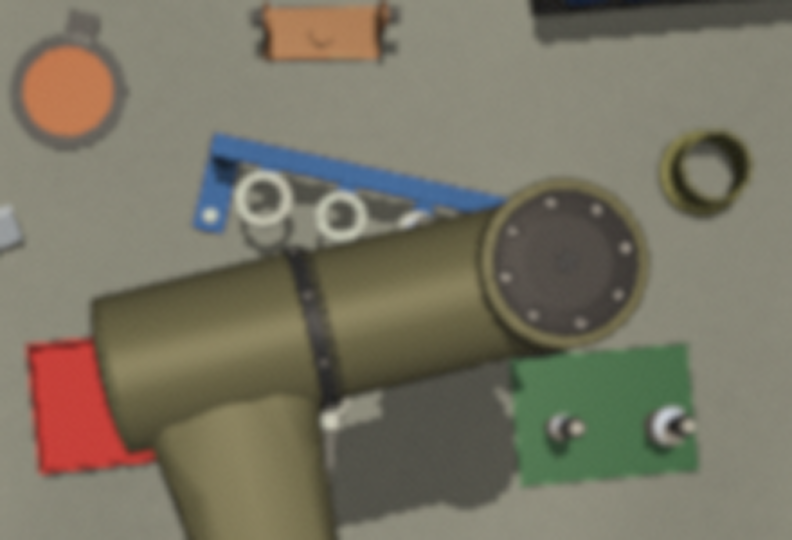

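The spigot hangs upright in ring 3 at (258,81) in the wrist view, the other two still stand on the mat, and the robot is clear. Handing in.

```bash
python3 -c "
from station import *
print(hand_in(), observe()['t'])"
```

```text
the job is handed in; nothing more can be done
the job is handed in; nothing more can be done
```

The spigot from the red tray now hangs upright in ring 3, the third widest, and I handed the job in at about 23.5 s of the 72 s allowed. `hand_in()` gives no verdict, so the result below rests on my own checks.

- **Ring 1:** I gripped the spigot by the hexagon flats and lowered it until the top of the shoulder was 4 to 5 mm below the rim. There was no contact force, so I drew it out.
- **Ring 2:** The shoulder again went about 5 mm below the rim with no contact force, so I drew it out.
- **Ring 3:** The shank entered freely. The shoulder then stopped with its underside at z ≈ 0.085 m, which is the rim height, and the ring took the weight (Fz went from about −2 N to about 0 N). I released it there and backed off.

**Last checks:** The wrist and side views show it upright with the shoulder over the rim. The gripper is clear, and the two mat spigots and the other things I could see look unmoved. In the last top view the arm hid ring 3, ring 4 and part of the red tray, so the wrist and side views covered those.

**One disagreement:** The shoulder measured about 3% narrower in the pictures than the 24 mm size should. I put that down to camera calibration. It still clearly fits the middle size, in agreement with the rings.

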